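# Load the spares tray and hold it against the sprung fence for strapping

## Robot

A 6-joint arm with a two-finger parallel gripper is mounted at the origin on the work surface. World frame = base frame: x ahead of the robot, y to its left, z up, the work surface at z = 0. Lengths are in m, angles in rad, forces in N, time in s.
With the tool pointing down it reaches from about 0.3 to 0.85 m from the base axis. Payload 4.2 kg.
Tool frame: the origin (TCP) lies at the very end of the fingers, on their centre line; the grasp point (between the pads) lies 19 mm behind it (env.hold_point_z is the distance from the TCP to the grasp point, in m); x points along the fingers, y is the direction in which the jaws open and shut, and the axes are right-handed (so a half turn about x gives the same grasp; the last joint's range is limited). The gripper opens to 91 mm and grips with 3 to 60 N. Pads are 32 mm wide; open, the fingers measure 118 mm over their backs; the gripper's body (76 mm by 178 mm) begins 60 mm behind the grasp point.
Start: joints at [1.302, 0.32, 1.565, -0, 1.257, -0.02], TCP at [0.142, 0.557, 0.214] pointing down, gripper open.
Joint ranges: [-3.11, 3.11], [-0.84, 2.01], [0.21, 2.61], [-1.34, 4.49], [0.05, 2.63], [-2.56, 2.56]. Speed limits (rad/s): [2.57, 2.57, 3.14, 3.14, 3.14, 3.14].

## Interface

Orientations are given as [roll, pitch, yaw] about the fixed x, y, z axes, in that order (R = Rz(yaw) Ry(pitch) Rx(roll)).
In Python, from rig import env gives the robot as it stands.
- The arm moves only by the tool send_rows, never from a script. Its argument "steps" is a list of rows, each a list of 2 entries, a list of its own where there are three numbers: the shift along the world's x, y, z in mm, then the turn, a rotation vector about the world's x, y, z in rad. In form: [[[tx, ty, tz], [rx, ry, rz]], ...]. A call has 1 to 12 rows; each row is the pose to reach, as a shift and turn from the pose commanded when the call began; what a row does not reach only later rows make up. A row lasts 1/10 s, in which the tool goes at most 50 mm and 8.59 degrees, less where a joint would pass 70% of its speed; a pose out of reach is approached as far as the arm can. A call with a gripper value outside its range is refused whole. "hand" is the finger opening in mm, from 0 to 91.2, set as the call begins (left out, the last holds). The fingers move at their own pace and stop on an object; the grip force is fixed at half the most. Time passes only in rows, so rows that repeat a pose let the fingers close. It gives the time, the measured TCP pose, the force and the opening at its end, in the units of the state.
- env.observe(): the state, without advancing time (a new reading comes with each control period).
- env.grab_frame(name): name is "scene" or "top"; returns a dict with "pixels" (384x512x3 uint8, red, green, blue), "K" (3x3 intrinsics, pixels), "dist_coeffs" ([k1, k2, p1, p2, k3] as OpenCV has them; the pictures are not rectified), "rvec" (rotation vector, rad) and "tvec" (3), from world to camera coordinates, as OpenCV has them. Camera axes: x right, y down, z forward; pixel columns grow to the right and rows downward; lengths in m; the calibration is good to about 2 mm. A picture is of the moment at which its call begins. There is no depth.
- env.hand_in(): hands the job in, once; it reports no verdict.
The state is a dict: "time": time; "joint_positions": joint angles; "joint_velocities": joint speeds; "joint_torque": joint torques, N m; "position": TCP position; "ee_rot": TCP orientation; "force": force on the tool from outside, world axes, zero at the start; "moment": the same for the moment, N m; "gripper_width": opening from 0.0 (shut) to 1.0 (fully open).
Only numpy, scipy, OpenCV 4.12 (cv2) and the standard library are available. Lean on these libraries where they do the work, as an engineer would, in place of code of your own. Each camera call takes 0.05 s, during which the arm holds its last target.

## Task

Put the three brass fittings (the elbow, the tee and the hose tail) into the white tray, lowering each one in rather than dropping it, and leave the other things on the bench where they are. Then push the loaded tray, flat on the bench, squarely up to the middle of the sprung bar of the fence and press it in about half-way, a steady 10 N or so, so that I can strap it down. Finish while still holding the tray pressed like that: do not let go, I need you as a third hand.

Things in the scene. Friction and masses are not known exactly. Their poses are not given: they have to be found in the camera images.
- tray: Open white plastic tray, loose: 180 mm along x, 260 mm along y, 50 mm high; upright walls and floor 8 mm thick. Origin: centre of the underside; z up. Empty 0.3 kg; loaded it slides easily on the bench (1 to 2.5 N). Its +x wall goes against the bar; its -x wall, towards the robot, can be pinched from above or pushed.
- fence: Fixed dark steel fence, plate 300 mm wide and 62 mm high, with a rubber-faced sprung bar before it. Origin: at bench level below the middle of the bar's front face at rest. x points from the tray into the fence (the way to press), y along the bar, z up. Bar: 160 mm wide, 18 to 48 mm above the bench, 16 mm gap behind it to the plate.
- bar (a joint): How far the sprung bar is pushed in along the fence's +x, in m: 0 at rest, 0.016 bottomed out. The springs push back with 4.5 N at 0 rising by 0.75 N per mm: 10.5 N at half-way (0.008).
- elbow: Brass 90 degree pipe elbow lying flat. Origin: on its underside plane below the corner. Long leg 56 mm along +x, short leg 40 mm along +y, 22 mm in diameter, with 28 mm collars on the last 12 mm and a 28 mm ball at the corner; leg axes 14 mm above the underside. Pinch across the long leg 30 mm from the origin. About 0.1 kg.
- tee: Brass pipe tee lying flat. Origin: on its underside plane below the junction. Branch 56 mm along +x, run legs 42 mm along +y and -y, 22 mm in diameter, with 28 mm collars on the last 12 mm; axes 14 mm above the underside. Pinch across the branch 30 mm from the origin. About 0.12 kg.
- hosetail: Straight brass hose tail lying along x: hexagon 30 mm across flats, 22 mm long, resting on a flat; 18 mm diameter spigot out to 48 mm along +x; 23 mm diameter thread out to 34 mm along -x. Axis 15 mm above the underside. Origin: under the middle of the hexagon. Pinch across the spigot 30 mm from the origin. About 0.09 kg.
- oring: Bystander: black rubber ring 42 mm across, 7 mm high, lying flat. Origin: centre of underside.
- hoseclamp: Bystander: thin steel band 40 mm across, 12 mm high, lying flat. Origin: centre of underside.
- impeller: Bystander: grey pump impeller disc 90 mm across, 26 mm high at its hub. Origin: centre of underside.
- wrench: Bystander: steel wrench lying along its x, under 20 mm high, to the right of the robot.
- ferrule: Bystander: steel pipe spool 64 mm across, 52 mm high, upright. Origin: centre of underside.
- tin: Bystander: closed green jar 60 mm across, 70 mm high, upright. Origin: centre of underside.
Things that resemble listed ones, but are neither listed nor needed, are in the scene too. What is shaped like the elbow but pink or purple is not meant. Leave any green look-alike of the tee alone.

How it is judged:
By the outcome, as a careful person would: the job done as asked, in the order asked, and still so for the second after the job is handed in, while the arm keeps its last pose, push and grip.
It also fails if it takes over 72 s, if anything falls off the work surface, if the arm or the gripper's body presses on something with over 40 N, if the wrist force passes 120 N, or if a joint passes its speed limit or range.

## Working session

There is one attempt and no reset: what is moved stays moved. The work goes in short steps, Python scripts to look and compute and a tool call to move; the robot and the scene stay as the last step left them, time stands still between calls to the robot, and variables do not carry over. Pictures are saved under pics/ and viewed, and the job is handed in when it is done.

Besides the shell and the picture viewer there is one more tool, called after ">>>" by a JSON object that holds its "name" and its "arguments", one argument or row to a line. send_rows: Moves the arm, as the interface text tells. Its arguments: {"type":"object","properties":{"steps":{"type":"array"},"hand":{"type":"number"}},"required":["steps"]}

```bash
ls; mkdir -p pics; python3 - <<'E'
from rig import env
import cv2,pickle
d={}
for n in("scene","top"):
    f=env.grab_frame(n);d[n]=f;cv2.imwrite(f"pics/{n}0.png",f["pixels"][:,:,::-1])
    print(n,f["K"],f["dist_coeffs"],f["rvec"],f["tvec"])
pickle.dump(d,open("f0.pkl","wb"))
print(env.observe(),env.hold_point_z)
E
```

```text
pics
scene [[449.26968188   0.         250.8166201 ]
 [  0.         449.26968188 191.9218458 ]
 [  0.           0.           1.        ]] [-0.05527806  0.          0.          0.          0.        ] [ 1.63169119  1.68637659 -0.89840336] [-0.03138393 -0.27422764  1.79438808]
top [[377.45543304   0.         255.94554755]
 [  0.         377.45543304 187.5092757 ]
 [  0.           0.           1.        ]] [-0.08264975  0.          0.          0.          0.        ] [ 2.1423299  -2.19594738  0.15610871] [0.05601082 0.54399486 1.05991656]
{'time': 0.1, 'joint_positions': array([ 1.30198144e+00,  3.20245398e-01,  1.56555104e+00, -2.17971491e-05,
        1.25743972e+00, -1.99934181e-02]), 'joint_velocities': array([-1.35164760e-03,  1.56989940e-06, -3.44263129e-03, -7.79669918e-05,
       -5.01484639e-04, -1.53221574e-03]), 'joint_torque': array([ 4.56002354e-04, -4.13333094e+01, -2.32510650e+01,  7.29905069e-02,
        4.23095352e-02, -3.48495394e-05]), 'position': array([0.14147976, 0.55684422, 0.21319669]), 'ee_rot': array([-1.57818038,  1.56915269, -1.82699511]), 'force': array([-0.01529999, -0.41368377,  0.28459485]), 'moment': array([0.03018993, 0.0280235 , 0.00464566]), 'gripper_width': 0.9987811063844083} 0.0188
```

View pics/scene0.png

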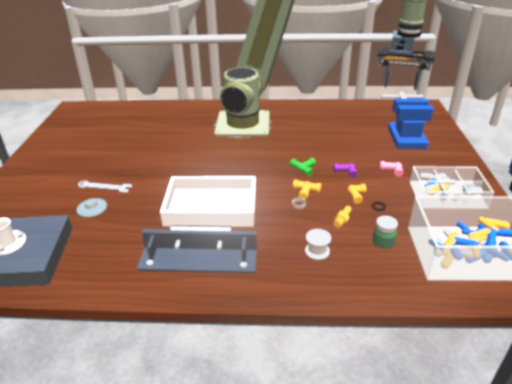

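View pics/top0.png

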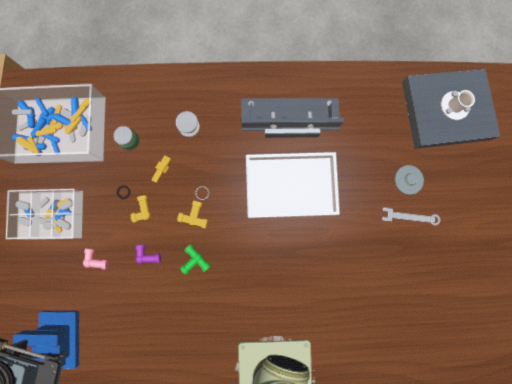

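The top view has world +x up and +y to the left. The three brass parts are near (195,213) for the tee, (141,210) for the elbow and (161,168) for the hose tail. The tray is around (292,185) and the fence around (292,115). Next I'll measure them.

```bash
cat > h.py <<'E'
import cv2,numpy as np
def ray(f,uv,z):
    uv=np.array(uv,float).reshape(-1,1,2)
    n=cv2.undistortPoints(uv,f["K"],f["dist_coeffs"]).reshape(-1,2)
    R=cv2.Rodrigues(np.array(f["rvec"],float))[0];t=np.array(f["tvec"],float).ravel()
    c=-R.T@t;d=np.c_[n,np.ones(len(n))]@R
    return c+d*((z-c[2])/d[:,2])[:,None]
def proj(f,P):
    return cv2.projectPoints(np.array(P,float).reshape(-1,1,3),np.array(f["rvec"],float),np.array(f["tvec"],float),f["K"],f["dist_coeffs"])[0].reshape(-1,2)
E
python3 - <<'E'
import pickle
from h import *
d=pickle.load(open("f0.pkl","rb"))
f=d["top"];im=f["pixels"];hsv=cv2.cvtColor(im,cv2.COLOR_RGB2HSV)
m=cv2.inRange(hsv,(18,140,110),(32,255,255))
n,l,s,c=cv2.connectedComponentsWithStats(m)
for i in range(1,n):
    if s[i,4]>60 and s[i,0]>110: print(s[i],c[i],ray(f,c[i],.016))
crop=im[135:235,105:225];cv2.imwrite("pics/crop.png",cv2.resize(crop,None,fx=6,fy=6,interpolation=cv2.INTER_NEAREST)[:,:,::-1])
crop=im[85:225,230:352];cv2.imwrite("pics/crop2.png",cv2.resize(crop,None,fx=4,fy=4,interpolation=cv2.INTER_CUBIC)[:,:,::-1])
g=d["scene"]["pixels"][165:275,130:265];cv2.imwrite("pics/crop3.png",cv2.resize(g,None,fx=5,fy=5,interpolation=cv2.INTER_CUBIC)[:,:,::-1])
R=cv2.Rodrigues(f["rvec"])[0];print("cam",-R.T@f["tvec"].ravel())
E
```

```text
[151 155  20  28 244] [160.79508197 168.04918033] [[0.61177287 0.32203032 0.016     ]]
[130 195  20  28 306] [140.96405229 209.83986928] [[0.4893812  0.37980877 0.016     ]]
[177 201  31  27 391] [192.94373402 215.9488491 ] [[0.46818869 0.22759777 0.016     ]]
cam [0.41343567 0.06871815 1.11661967]
```

View pics/crop.png

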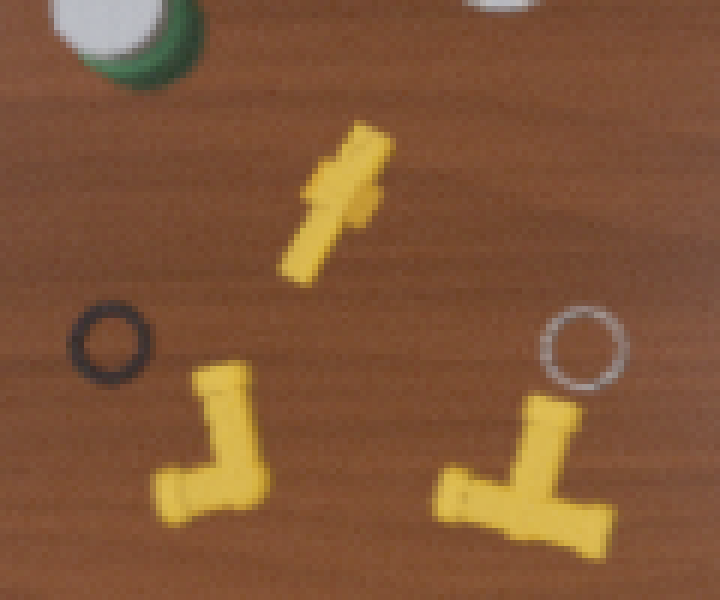

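View pics/crop2.png

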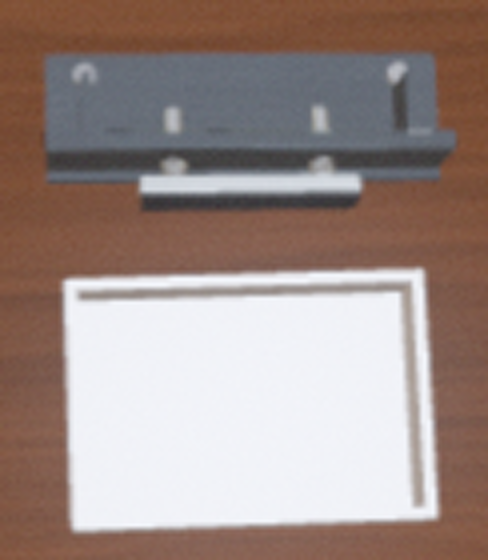

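View pics/crop3.png

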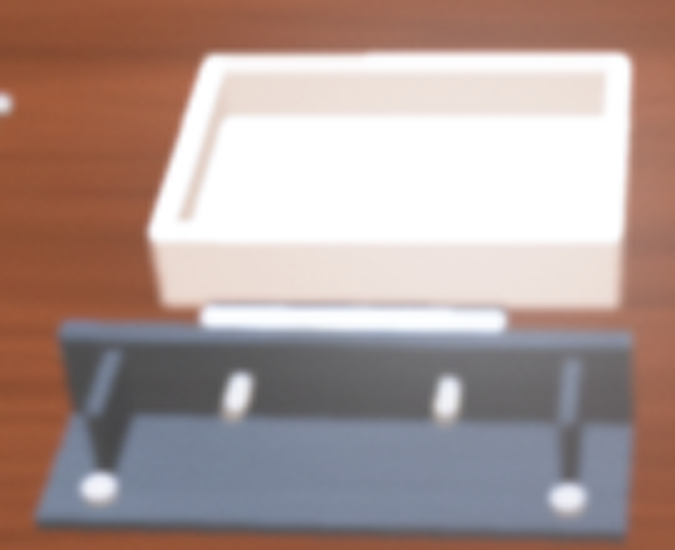

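```bash
cat > meas.py <<'E'
import pickle,sys
from h import *
def run(f):
    im=f["pixels"]
    hsv=cv2.cvtColor(im,cv2.COLOR_RGB2HSV)
    m=cv2.inRange(hsv,(0,0,200),(180,40,255)); m[:148]=0;m[:,:235]=0;m[:,350:]=0
    cs,_=cv2.findContours(m,cv2.RETR_EXTERNAL,cv2.CHAIN_APPROX_NONE)
    c=max(cs,key=cv2.contourArea)
    W=ray(f,c.reshape(-1,2),.05)[:,:2].astype(np.float32)
    print("tray",cv2.minAreaRect(W*1000))
if __name__=="__main__":
    d=pickle.load(open("f0.pkl","rb"));f=d["top"];run(f)
    P=lambda pts,o,s,z: ray(f,(np.array(pts,float)+.5)/s-.5+np.array(o),z).round(4)
    print("tray corners",P([(64,280),(423,269),(438,519),(72,530)],(230,85),4,.05))
    print("bar front top",P([(140,192),(360,192)],(230,85),4,.048))
    print("bar front bottom",P([(142,209),(360,207)],(230,85),4,.018))
    print("plate top",P([(45,150),(455,131),(455,148)],(230,85),4,.062))
    for n,a,b in (("tee",(527,505),(553,398)),("elbow",(240,482),(222,367)),("hose",(344,192),(297,275)),("hosethread",(344,192),(374,130)),("teerun",(450,492),(600,530))):
        p=P([a,b],(105,135),6,.018);v=p[1]-p[0];print(n,p,np.hypot(*v[:2]),np.degrees(np.arctan2(v[1],v[0])))
    # masks w/ per-component minAreaRect
    hsv=cv2.cvtColor(f["pixels"],cv2.COLOR_RGB2HSV)
    m=cv2.inRange(hsv,(18,140,110),(32,255,255));m[:,:110]=0
    n,l,s,c=cv2.connectedComponentsWithStats(m)
    for i in range(1,n):
        if s[i,4]>60:
            cc=cv2.findContours((l==i).astype(np.uint8),cv2.RETR_EXTERNAL,cv2.CHAIN_APPROX_NONE)[0][0].reshape(-1,2)
            print(cv2.minAreaRect((ray(f,cc,.02)[:,:2]*1000).astype(np.float32)))
            ys,xs=np.nonzero(l==i);w=ray(f,np.c_[xs,ys],.02)[:,:2];e,V=np.linalg.eigh(np.cov(w.T));print(w.mean(0),V[:,1],np.degrees(np.arctan2(V[1,1],V[0,1])))
E
python3 meas.py
```

```text
tray ((550.4127807617188, -60.678466796875), (180.21128845214844, 260.2781677246094), 0.5322890877723694)
tray corners [[ 0.6391  0.0702  0.05  ]
 [ 0.642  -0.1906  0.05  ]
 [ 0.4605 -0.192   0.05  ]
 [ 0.4595  0.0686  0.05  ]]
bar front top [[ 0.7036  0.0135  0.048 ]
 [ 0.7008 -0.1477  0.048 ]]
bar front bottom [[ 0.6987  0.0108  0.018 ]
 [ 0.6972 -0.1532  0.018 ]]
plate top [[ 0.7324  0.0818  0.062 ]
 [ 0.7417 -0.2172  0.062 ]
 [ 0.7289 -0.2164  0.062 ]]
tee [[0.46   0.2289 0.018 ]
 [0.5116 0.2159 0.018 ]] 0.05321240456885972 -14.140702385030504
elbow [[0.4742 0.3685 0.018 ]
 [0.5305 0.3778 0.018 ]] 0.05706294769813417 9.37978729030397
hose [[0.6157 0.3183 0.018 ]
 [0.575  0.3412 0.018 ]] 0.046700107066258476 150.6355631748977
hosethread [[0.6157 0.3183 0.018 ]
 [0.6465 0.3036 0.018 ]] 0.0341281408810969 -25.51387042753436
teerun [[0.4671 0.2662 0.018 ]
 [0.4471 0.1937 0.018 ]] 0.0752080447824566 -105.42216131873869
((608.9580078125, 321.6420593261719), (34.94397735595703, 84.38975524902344), 63.58433151245117)
[0.61109913 0.32110143] [-0.87311665  0.48751134] 150.8228598486558
((493.5924987792969, 386.11993408203125), (72.48976135253906, 56.673946380615234), 10.999516487121582)
[0.48914869 0.37869075] [-0.96457359  0.26381392] 164.7035120790521
((477.5758361816406, 224.30291748046875), (88.06990051269531, 69.83538055419922), 74.19918823242188)
[0.46802217 0.2270347 ] [0.22161318 0.97513466] 77.19619936815681
```

```bash
cat >> h.py <<'E'
from scipy.spatial.transform import Rotation as Ro
def jaw(s):
    R=Ro.from_euler('xyz',s["ee_rot"]).as_matrix()
    return np.degrees(np.arctan2(R[1,1],R[0,1])),R
E
python3 - <<'E'
from rig import env
from h import *
s=env.observe();a,R=jaw(s);print(a);print(R.round(3),s["position"])
for n,o,yaw,dd,off in (("tee",(.4575,.2290),-15,27.5,0),("elbow",(.4735,.3690),9.8,28,-1.5),("hose",(.6150,.3188),151.5,30,0)):
    y=np.radians(yaw);p=np.array(o)*1000+dd*np.array([np.cos(y),np.sin(y)])+off*np.array([-np.sin(y),np.cos(y)])
    print(n,"grasp",p.round(1),"jaw",yaw+90,yaw-90)
E
```

```text
75.74396650761204
[[-0.     0.246  0.969]
 [-0.002  0.969 -0.246]
 [-1.    -0.002 -0.   ]] [0.14147976 0.55684422 0.21319669]
tee grasp [484.1 221.9] jaw 75 -105
elbow grasp [501.3 372.3] jaw 99.8 -80.2
hose grasp [588.6 333.1] jaw 241.5 61.5
```

```bash
python3 - <<'E'
import pickle
from h import *
d=pickle.load(open("f0.pkl","rb"))
segs=[]
def add(o,yaw,pts,z):
    c,s=np.cos(np.radians(yaw)),np.sin(np.radians(yaw))
    for a,b in pts: segs.append([[o[0]+c*p[0]-s*p[1],o[1]+s*p[0]+c*p[1],z] for p in(a,b)])
add((.4575,.2290),-15,[((0,0),(.056,0)),((0,-.042),(0,.042))],.014)
add((.4735,.3690),9.8,[((0,0),(.056,0)),((0,0),(0,.040))],.014)
add((.6150,.3188),151.5,[((-.034,0),(.048,0))],.015)
out=[]
for n,(x0,y0,w,h) in {"scene":(280,170,100,65),"top":(115,145,100,90)}.items():
    f=d[n];k=7 if n=="scene" else 5
    c=cv2.resize(f["pixels"][y0:y0+h,x0:x0+w],None,fx=k,fy=k,interpolation=cv2.INTER_CUBIC)[:,:,::-1].copy()
    for s in segs:
        q=((proj(f,s)-[x0,y0]+.5)*k).astype(int);cv2.line(c,tuple(map(int,q[0])),tuple(map(int,q[1])),(0,0,255),1)
    cv2.imwrite(f"pics/ov_{n}.png",c)
E
```

```text
(no output)
```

View pics/ov_scene.png

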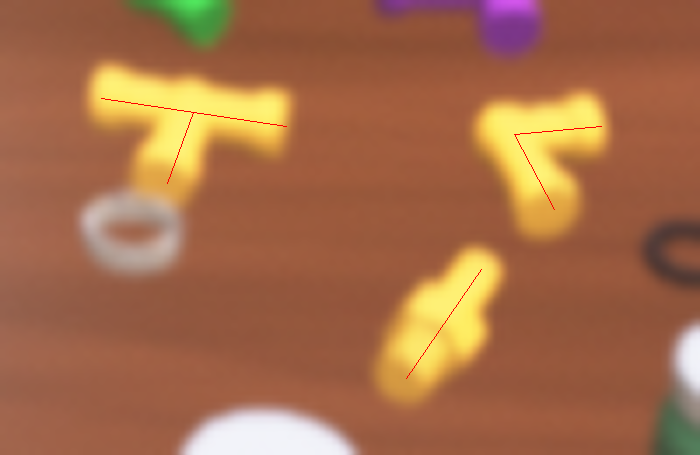

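View pics/ov_top.png

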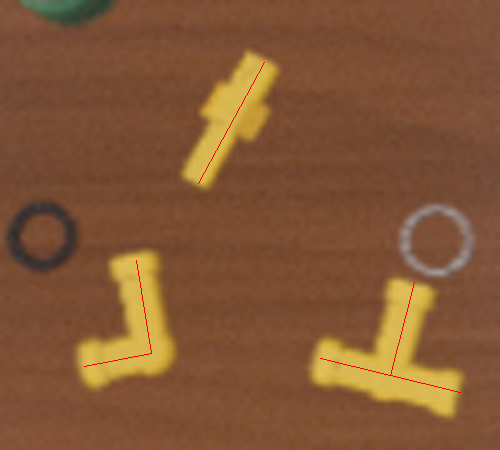

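>>> {"name": "send_rows", "arguments": {
  "steps": [
    [[342,-334,-60],[0,0,-0.013]],
    [[342,-334,-60],[0,0,-0.013]],
    [[342,-334,-60],[0,0,-0.013]],
    [[342,-334,-60],[0,0,-0.013]],
    [[342,-334,-60],[0,0,-0.013]],
    [[342,-334,-60],[0,0,-0.013]],
    [[342,-334,-60],[0,0,-0.013]],
    [[342,-334,-60],[0,0,-0.013]],
    [[342,-334,-60],[0,0,-0.013]],
    [[342,-334,-60],[0,0,-0.013]],
    [[342,-334,-60],[0,0,-0.013]],
    [[342,-334,-60],[0,0,-0.013]]
  ],
  "hand": 33
}}

```text
time: 1.3
position: [0.4833, 0.2229, 0.1534]
ee_rot: [-2.85, 1.569, -3.114]
force: [-0.4, 0.3, -0.4]
gripper_width: 0.366
```

>>> {"name": "send_rows", "arguments": {
  "steps": [
    [[0,0,-40],[0,0,0]],
    [[0,0,-80],[0,0,0]],
    [[0,0,-110],[0,0,0]],
    [[0,0,-120],[0,0,0]],
    [[0,0,-130],[0,0,0]],
    [[0,0,-140],[0,0,0]],
    [[0,0,-146],[0,0,0]],
    [[0,0,-149],[0,0,0]],
    [[0,0,-149],[0,0,0]]
  ]
}}

```text
time: 2.2
position: [0.4838, 0.2234, 0.0051]
ee_rot: [0.898, 1.57, 0.636]
force: [-0.5, -0.1, 1.2]
gripper_width: 0.366
```

```bash
cat > look.py <<'E'
import sys,pickle
from rig import env
from h import *
n,name,x0,y0,w,h,k=sys.argv[1],sys.argv[2],*map(int,sys.argv[3:8])
f=env.grab_frame(n);pickle.dump(f,open(f"last_{n}.pkl","wb"))
c=cv2.resize(f["pixels"][y0:y0+h,x0:x0+w],None,fx=k,fy=k,interpolation=cv2.INTER_CUBIC)
cv2.imwrite(f"pics/{name}.png",c[:,:,::-1])
s=env.observe();print(s["time"],s["position"],jaw(s)[0],s["force"],s["gripper_width"]*91.2)
E
python3 look.py scene g1 260 120 130 110 6
```

```text
2.25 [0.48394312 0.22344005 0.00533887] 74.9916769958456 [ 0.06166913  0.00051736 -0.11649295] 33.03689181795424
```

View pics/g1.png

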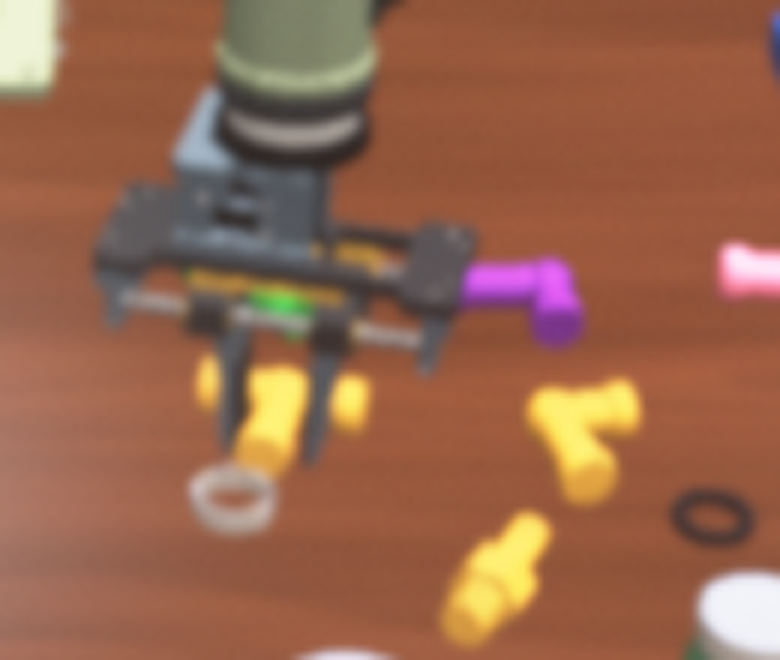

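The fingers straddle the tee's branch, with the tee at about (270,420) in the crop. Closing now.

>>> {"name": "send_rows", "arguments": {
  "steps": [
    [[0,0,0],[0,0,0]],
    [[0,0,0],[0,0,0]],
    [[0,0,0],[0,0,0]],
    [[0,0,0],[0,0,0]],
    [[0,0,0],[0,0,0]],
    [[0,0,10],[0,0,0]],
    [[0,0,30],[0,0,0]],
    [[0,0,60],[0,0,0]],
    [[0,0,100],[0,0,0]],
    [[0,0,115],[0,0,0]],
    [[0,0,115],[0,0,0]]
  ],
  "hand": 0
}}

```text
time: 3.35
position: [0.4852, 0.2241, 0.1229]
ee_rot: [0.713, 1.565, 0.451]
force: [0.4, 0.8, -1.3]
gripper_width: 0.233
```

```bash
python3 look.py top g2 105 100 200 140 4
```

```text
3.4 [0.48391362 0.22356549 0.12094379] 75.00188638529562 [-0.27735985 -1.27800295 -1.33766706] 21.45841337869546
```

View pics/g2.png

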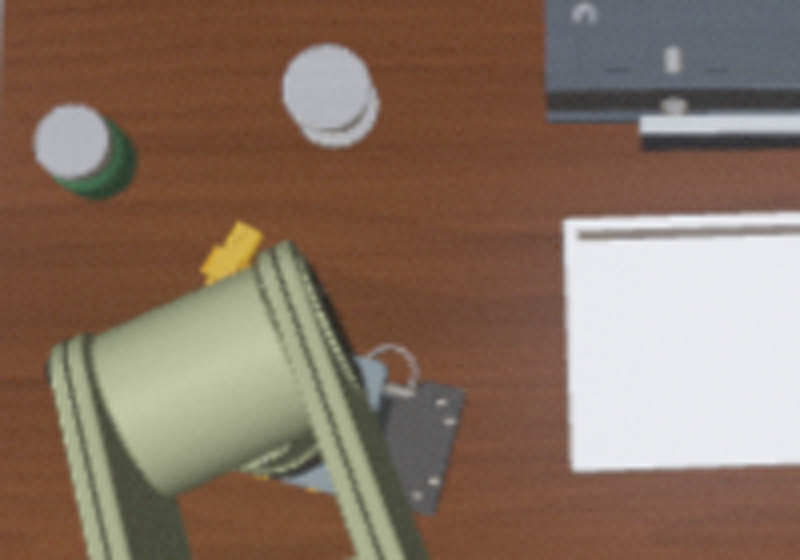

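Gripped at 21.5 mm with about 1.3 N of weight, which fits the tee. Moving it over the tray.

>>> {"name": "send_rows", "arguments": {
  "steps": [
    [[10,-45,0],[0,0,0.05]],
    [[20,-90,0],[0,0,0.12]],
    [[30,-135,0],[0,0,0.2]],
    [[40,-180,0],[0,0,0.262]],
    [[50,-225,0],[0,0,0.262]],
    [[58,-270,0],[0,0,0.262]],
    [[66,-310,0],[0,0,0.262]],
    [[71,-335,0],[0,0,0.262]],
    [[73,-348,0],[0,0,0.262]],
    [[73,-351,0],[0,0,0.262]],
    [[73,-351,0],[0,0,0.262]]
  ]
}}

```text
time: 4.5
position: [0.5558, -0.1269, 0.1191]
ee_rot: [2.618, 1.568, 2.618]
force: [0.1, -0.0, -1.5]
gripper_width: 0.232
```

>>> {"name": "send_rows", "arguments": {
  "steps": [
    [[0,0,-30],[0,0,0]],
    [[0,0,-60],[0,0,0]],
    [[0,0,-80],[0,0,0]],
    [[0,0,-90],[0,0,0]],
    [[0,0,-97],[0,0,0]],
    [[0,0,-101],[0,0,0]],
    [[0,0,-104],[0,0,0]],
    [[0,0,-106],[0,0,0]],
    [[0,0,-106],[0,0,0]]
  ]
}}

```text
time: 5.4
position: [0.5568, -0.1278, 0.0143]
ee_rot: [-0.076, 1.57, -0.076]
force: [-0.9, -0.4, -0.8]
gripper_width: 0.234
```

```bash
python3 look.py scene g3 130 100 150 120 5
```

```text
5.45 [ 0.55681267 -0.12779208  0.01434805] 90.00228814700858 [ 0.33721602  0.78019039 -1.04760588] 21.20163422841051
```

View pics/g3.png

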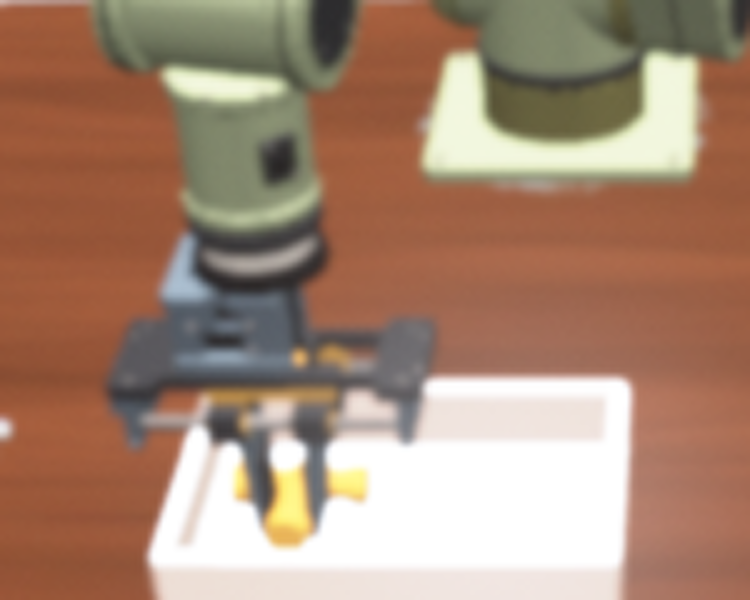

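The tee is in the tray, about 1 mm above its floor. I'll lower it to touch, release it and retreat.

>>> {"name": "send_rows", "arguments": {
  "steps": [
    [[0,0,-0.5],[0,0,0]],
    [[0,0,-1],[0,0,0]],
    [[0,0,-1.3],[0,0,0]],
    [[0,0,-1.3],[0,0,0]]
  ]
}}

```text
time: 5.85
position: [0.5569, -0.1278, 0.0134]
ee_rot: [-0.183, 1.57, -0.183]
force: [-1.4, -0.3, 5.1]
gripper_width: 0.23
```

>>> {"name": "send_rows", "arguments": {
  "steps": [
    [[0,0,0],[0,0,0]],
    [[0,0,0],[0,0,0]],
    [[0,0,0],[0,0,0]],
    [[0,0,10],[0,0,0]],
    [[0,0,40],[0,0,0]],
    [[0,0,80],[0,0,0]],
    [[0,0,107],[0,0,0]],
    [[0,0,107],[0,0,0]]
  ],
  "hand": 33
}}

```text
time: 6.65
position: [0.5589, -0.128, 0.1238]
ee_rot: [-0.18, 1.563, -0.18]
force: [0.7, -0.1, -1.4]
gripper_width: 0.36
```

>>> {"name": "send_rows", "arguments": {
  "steps": [
    [[-5,45,10],[0,0,0.05]],
    [[-10,90,20],[0,0,0.1]],
    [[-15,135,20],[0,0,0.15]],
    [[-20,180,20],[0,0,0.192]],
    [[-25,225,20],[0,0,0.192]],
    [[-30,270,20],[0,0,0.192]],
    [[-35,315,20],[0,0,0.192]],
    [[-40,360,20],[0,0,0.192]],
    [[-45,405,10],[0,0,0.192]],
    [[-50,450,0],[0,0,0.192]],
    [[-54,490,0],[0,0,0.192]],
    [[-55,501,0],[0,0,0.192]]
  ],
  "hand": 32
}}

```text
time: 7.85
position: [0.4997, 0.3768, 0.1176]
ee_rot: [3.005, 1.568, -3.082]
force: [-0.1, -0.7, -1.5]
gripper_width: 0.348
```

>>> {"name": "send_rows", "arguments": {
  "steps": [
    [[0,0,-30],[0,0,0]],
    [[0,0,-60],[0,0,0]],
    [[0,0,-75],[0,0,0]],
    [[0,0,-75],[0,0,0]]
  ]
}}

```text
time: 8.25
position: [0.4992, 0.3711, 0.0411]
ee_rot: [-2.706, 1.563, -2.514]
force: [0.1, 0.7, -1.9]
gripper_width: 0.349
```

```bash
python3 look.py scene g4 280 110 130 110 6
```

```text
8.3 [0.50050088 0.37195253 0.04297602] 100.98509247028711 [-0.25339192 -0.56116162 -0.70170275] 31.833330027092135
```

View pics/g4.png

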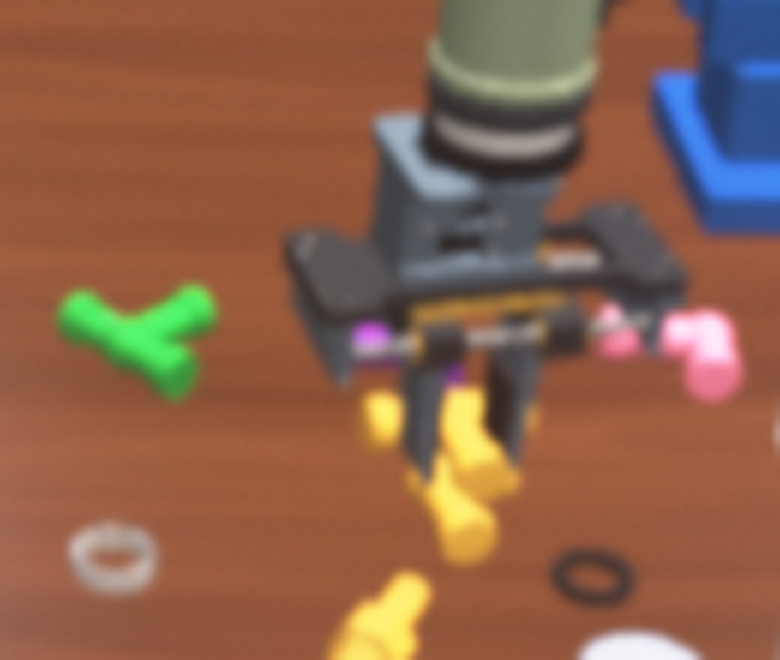

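The crop shows an extra yellow shape between the fingers, which could mean the tee was never released. I'll check before going any lower.

```bash
python3 look.py top g5 105 100 250 140 3;python3 look.py scene g6 130 110 300 150 2
```

```text
8.35 [0.50147273 0.37266262 0.04437441] 100.98540239087374 [ 0.69483947  0.39608765 -0.0831477 ] 32.015015347393614
8.4 [0.50205197 0.37317006 0.04526817] 100.98395143499259 [ 0.40298444  0.9881782  -0.21895124] 32.423561482789054
```

View pics/g5.png

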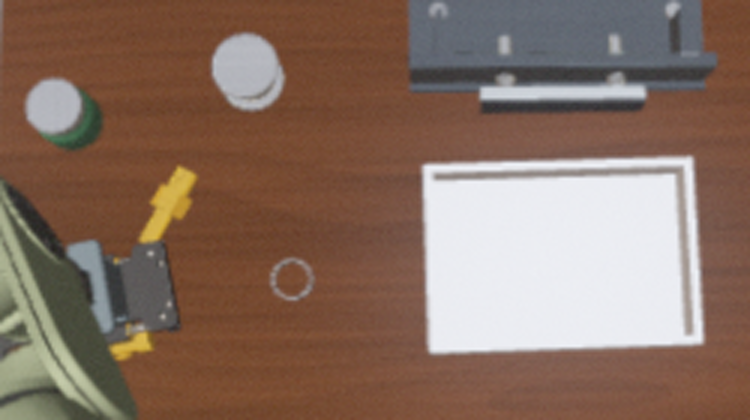

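View pics/g6.png

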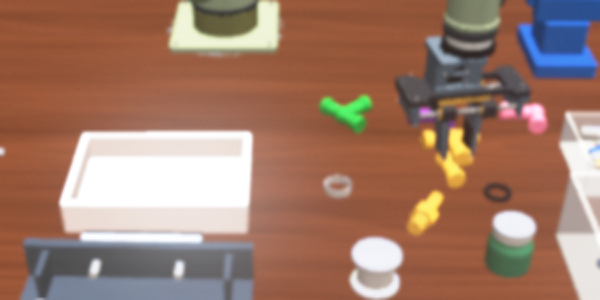

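>>> {"name": "send_rows", "arguments": {
  "steps": [
    [[0,0,5],[0,0,0]],
    [[0,0,15],[0,0,0]],
    [[0,0,30],[0,0,0]],
    [[0,0,50],[0,0,0]],
    [[0,0,60],[0,0,0]],
    [[0,0,60],[0,0,0]],
    [[0,0,60],[0,0,0]],
    [[0,0,60],[0,0,0]]
  ]
}}

```text
time: 9.2
position: [0.501, 0.3729, 0.1039]
ee_rot: [-2.757, 1.569, -2.565]
force: [0.0, -0.5, -1.2]
gripper_width: 0.352
```

```bash
python3 look.py scene g7 320 90 100 110 7;python3 look.py top g8 80 100 120 140 4
```

```text
9.25 [0.50103573 0.37291694 0.10368992] 101.01558717256533 [-1.09026349 -0.13813432 -0.53183584] 32.02135766129069
9.3 [0.50110056 0.37297092 0.10367718] 101.01331729283004 [-0.61189389 -0.77343325 -1.03188521] 32.021147981329705
```

View pics/g7.png

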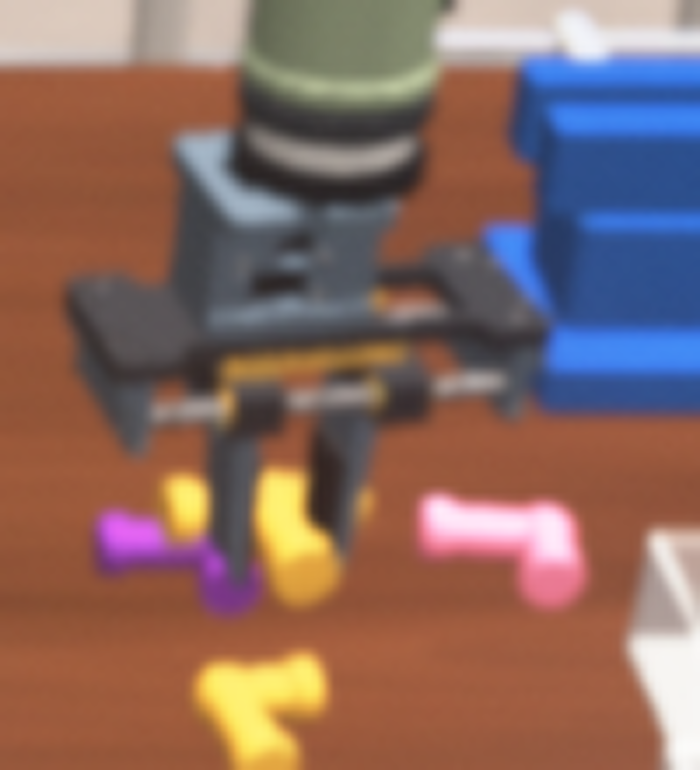

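View pics/g8.png

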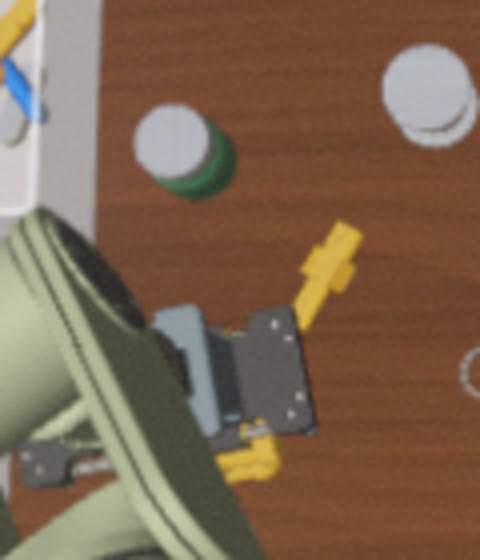

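The tee did come back out: it hangs between the open fingers at about (300,540) in the crop, 10 mm of clearance notwithstanding. I'll re-grip it, take it back to the tray, open much wider there, and look before lifting.

>>> {"name": "send_rows", "arguments": {
  "steps": [
    [[0,0,0],[0,0,0]],
    [[0,0,0],[0,0,0]],
    [[0,0,5],[0,0,0]],
    [[0,0,15],[0,0,0]],
    [[0,0,25],[0,0,0]],
    [[0,0,25],[0,0,0]]
  ],
  "hand": 0
}}

```text
time: 9.9
position: [0.5028, 0.3741, 0.1322]
ee_rot: [0.447, 1.566, 0.639]
force: [0.1, 0.8, -1.5]
gripper_width: 0.232
```

>>> {"name": "send_rows", "arguments": {
  "steps": [
    [[5,-45,0],[0,0,-0.05]],
    [[10,-90,0],[0,0,-0.1]],
    [[15,-135,0],[0,0,-0.15]],
    [[20,-180,0],[0,0,-0.192]],
    [[25,-225,0],[0,0,-0.192]],
    [[30,-270,0],[0,0,-0.192]],
    [[35,-315,0],[0,0,-0.192]],
    [[40,-360,0],[0,0,-0.192]],
    [[45,-405,0],[0,0,-0.192]],
    [[50,-445,0],[0,0,-0.192]],
    [[55,-470,0],[0,0,-0.192]],
    [[55,-483,0],[0,0,-0.192]]
  ]
}}

```text
time: 11.1
position: [0.5571, -0.112, 0.1299]
ee_rot: [-0.339, 1.57, -0.341]
force: [-0.5, 0.0, -1.9]
gripper_width: 0.235
```

>>> {"name": "send_rows", "arguments": {
  "steps": [
    [[0,0,-30],[0,0,0]],
    [[0,0,-60],[0,0,0]],
    [[0,0,-85],[0,0,0]],
    [[0,0,-100],[0,0,0]],
    [[0,0,-108],[0,0,0]],
    [[0,0,-112],[0,0,0]],
    [[0,0,-114],[0,0,0]],
    [[0,0,-114],[0,0,0]]
  ]
}}

```text
time: 11.9
position: [0.5571, -0.1096, 0.0163]
ee_rot: [-0.092, 1.57, -0.092]
force: [0.2, -0.8, -1.2]
gripper_width: 0.232
```

```bash
python3 look.py scene g9 130 100 150 120 5
```

```text
11.95 [ 0.55711031 -0.10968119  0.01642096] 90.01960032709148 [ 0.06925182 -0.20958822 -0.94670371] 21.217940021310493
```

View pics/g9.png

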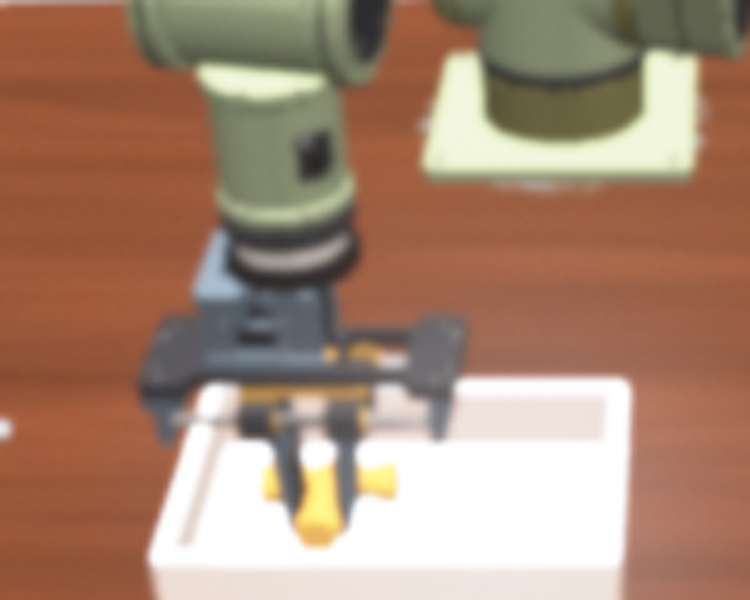

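>>> {"name": "send_rows", "arguments": {
  "steps": [
    [[0,0,-1],[0,0,0]],
    [[0,0,-2],[0,0,0]],
    [[0,0,-2.5],[0,0,0]],
    [[0,0,-3],[0,0,0]],
    [[0,0,-3],[0,0,0]]
  ]
}}

```text
time: 12.45
position: [0.5574, -0.1098, 0.0146]
ee_rot: [-0.143, 1.569, -0.143]
force: [-2.0, 1.7, 9.6]
gripper_width: 0.235
```

>>> {"name": "send_rows", "arguments": {
  "steps": [
    [[0,0,0],[0,0,0]],
    [[0,0,0],[0,0,0]],
    [[0,0,0],[0,0,0]],
    [[0,0,0],[0,0,0]],
    [[0,0,0],[0,0,0]],
    [[0,0,0],[0,0,0]]
  ],
  "hand": 65
}}

```text
time: 13.05
position: [0.5568, -0.1097, 0.0128]
ee_rot: [0.181, 1.571, 0.181]
force: [-0.1, 0.8, 2.7]
gripper_width: 0.467
```

```bash
python3 look.py scene g10 130 100 150 120 5
```

```text
13.1 [ 0.55671168 -0.10970301  0.01279053] 90.00962408724808 [-0.16018809  0.5935953   3.26397584] 42.85330138478806
```

View pics/g10.png

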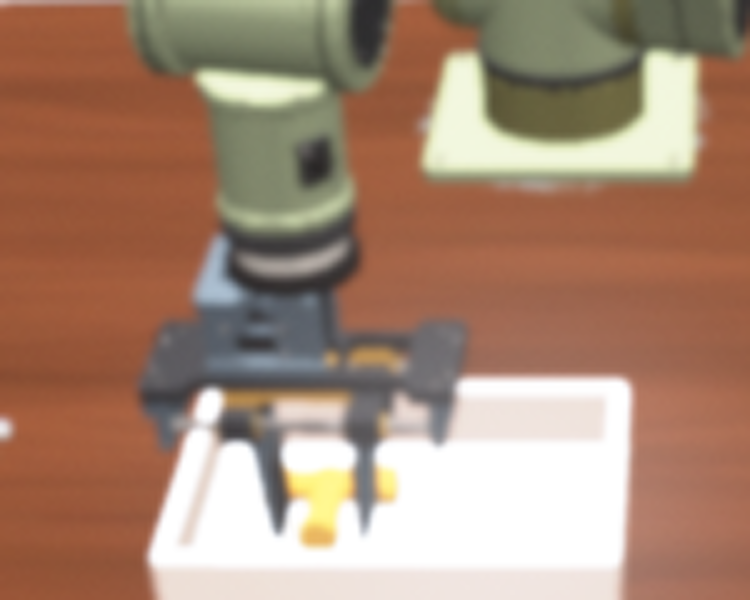

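>>> {"name": "send_rows", "arguments": {
  "steps": [
    [[0,0,0],[0,0,0]],
    [[0,0,0],[0,0,0]],
    [[0,0,0],[0,0,0]],
    [[0,0,0],[0,0,0]],
    [[0,0,0],[0,0,0]],
    [[0,0,0],[0,0,0]]
  ],
  "hand": 65
}}

```text
time: 13.7
position: [0.5567, -0.1097, 0.0128]
ee_rot: [0.145, 1.571, 0.145]
force: [0.8, 0.5, 3.3]
gripper_width: 0.469
```

```bash
python3 look.py scene g11 150 140 100 90 8
```

```text
13.75 [ 0.55673351 -0.10971261  0.01276567] 90.01035917427069 [-0.18140603  0.14121815  4.73903623] 42.998382538413985
```

View pics/g11.png

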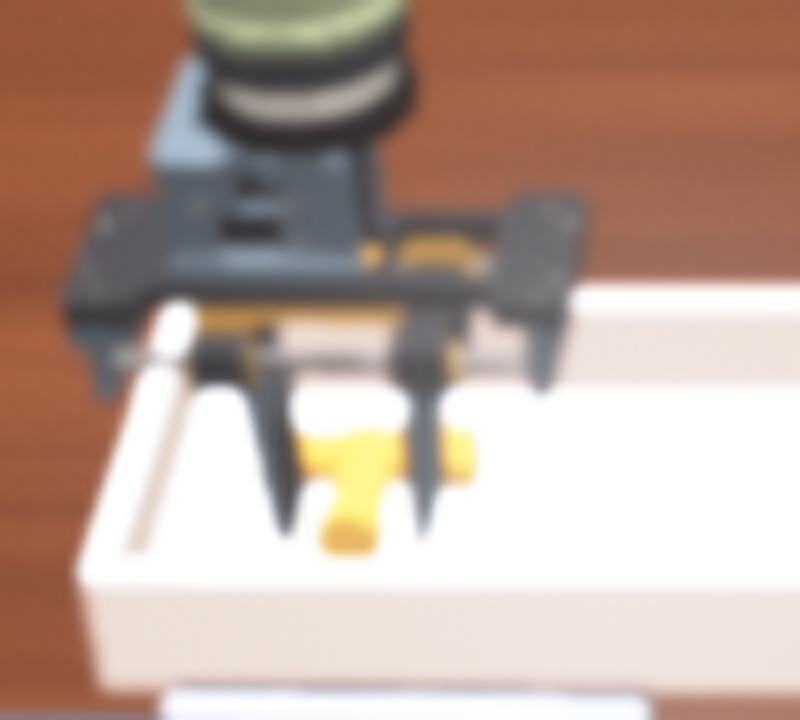

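The fingers stall at 43 mm against a 65 mm command. Their backs are wedged outward against the collars on the run legs, and the same thing held the tee at 33 mm. I'll set 27 mm, which touches neither the branch nor the collars, then lift and check.

>>> {"name": "send_rows", "arguments": {
  "steps": [
    [[0,0,0],[0,0,0]],
    [[0,0,0],[0,0,0]],
    [[0,0,0],[0,0,0]],
    [[0,0,0],[0,0,0]],
    [[0,0,0],[0,0,0]],
    [[0,0,0],[0,0,0]],
    [[0,0,3],[0,0,0]],
    [[0,0,6],[0,0,0]],
    [[0,0,8],[0,0,0]],
    [[0,0,8],[0,0,0]]
  ],
  "hand": 27
}}

```text
time: 14.75
position: [0.5568, -0.1097, 0.0211]
ee_rot: [-0.073, 1.57, -0.072]
force: [-0.4, 0.3, -0.9]
gripper_width: 0.297
```

```bash
python3 look.py scene g12 150 140 100 90 8
```

```text
14.8 [ 0.55669866 -0.10969732  0.02090624] 90.0139675488692 [ 0.04032938 -0.30684656 -0.71310005] 27.232035045649233
```

View pics/g12.png

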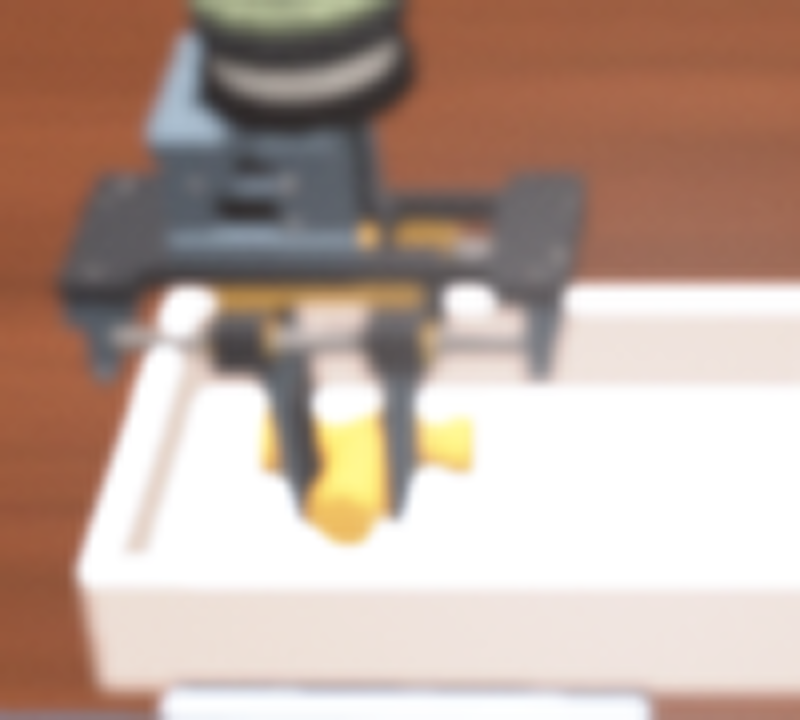

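It still appears to be lifted. At 27.2 mm the pads are probably nipping the 28 mm collar at the end of the branch. I'll lower it again and use the window between the two, about 30 mm.

>>> {"name": "send_rows", "arguments": {
  "steps": [
    [[0,0,-3],[0,0,0]],
    [[0,0,-6],[0,0,0]],
    [[0,0,-7.5],[0,0,0]],
    [[0,0,-7.5],[0,0,0]]
  ]
}}

```text
time: 15.2
position: [0.5564, -0.1097, 0.0128]
ee_rot: [2.838, 1.57, 2.839]
force: [-0.7, -0.3, 0.3]
gripper_width: 0.3
```

>>> {"name": "send_rows", "arguments": {
  "steps": [
    [[0,0,0],[0,0,0]],
    [[0,0,0],[0,0,0]],
    [[0,0,0],[0,0,0]],
    [[0,0,0],[0,0,0]],
    [[0,0,3],[0,0,0]],
    [[0,0,6],[0,0,0]],
    [[0,0,10],[0,0,0]],
    [[0,0,10],[0,0,0]]
  ],
  "hand": 30.5
}}

```text
time: 16.0
position: [0.5571, -0.1098, 0.0239]
ee_rot: [-0.16, 1.569, -0.16]
force: [0.1, -0.1, 0.6]
gripper_width: 0.334
```

```bash
python3 look.py scene g13 150 140 100 90 8
```

```text
16.05 [ 0.55690576 -0.10976682  0.02365187] 90.01200651604546 [ 0.09131047 -0.00724618  0.26234276] 30.752650006284732
```

View pics/g13.png

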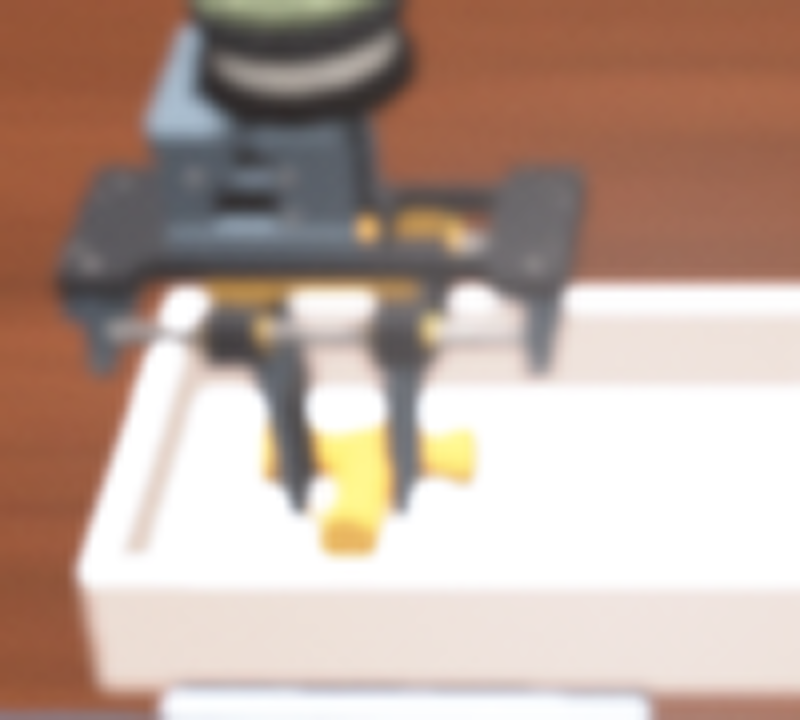

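Released: the tee stayed on the tray floor. Lifting away and going for the elbow.

>>> {"name": "send_rows", "arguments": {
  "steps": [
    [[0,0,10],[0,0,0]],
    [[0,0,30],[0,0,0]],
    [[0,0,70],[0,0,0]],
    [[0,0,97],[0,0,0]],
    [[0,0,97],[0,0,0]]
  ]
}}

```text
time: 16.55
position: [0.5594, -0.1103, 0.125]
ee_rot: [-0.208, 1.561, -0.208]
force: [-0.4, 0.4, -0.4]
gripper_width: 0.333
```

>>> {"name": "send_rows", "arguments": {
  "steps": [
    [[-5,45,10],[0,0,0.05]],
    [[-10,90,20],[0,0,0.1]],
    [[-15,135,20],[0,0,0.15]],
    [[-20,180,20],[0,0,0.192]],
    [[-25,225,20],[0,0,0.192]],
    [[-30,270,20],[0,0,0.192]],
    [[-35,315,20],[0,0,0.192]],
    [[-40,360,20],[0,0,0.192]],
    [[-45,405,10],[0,0,0.192]],
    [[-50,450,0],[0,0,0.192]],
    [[-54,475,0],[0,0,0.192]],
    [[-55,483,0],[0,0,0.192]]
  ],
  "hand": 31
}}

```text
time: 17.75
position: [0.5003, 0.3756, 0.1189]
ee_rot: [-3.034, 1.569, -2.839]
force: [-0.1, 0.0, -0.5]
gripper_width: 0.341
```

>>> {"name": "send_rows", "arguments": {
  "steps": [
    [[0,0,-30],[0,0,0]],
    [[0,0,-60],[0,0,0]],
    [[0,0,-75],[0,0,0]],
    [[0,0,-80],[0,0,0]],
    [[0,0,-80],[0,0,0]]
  ]
}}

```text
time: 18.25
position: [0.5015, 0.3723, 0.0397]
ee_rot: [-2.619, 1.569, -2.427]
force: [-1.0, 1.3, 0.2]
gripper_width: 0.34
```

```bash
python3 look.py scene g14 310 120 100 90 8; python3 look.py top g15 105 100 250 140 3
```

```text
18.3 [0.50209654 0.37286545 0.04065963] 100.9756519598694 [-0.35729258  0.11034202 -0.28146438] 31.00114592362786
18.35 [0.50240448 0.37324676 0.04122864] 100.97930873326402 [0.80051715 0.74637816 0.5127913 ] 31.00534176327108
```

View pics/g14.png

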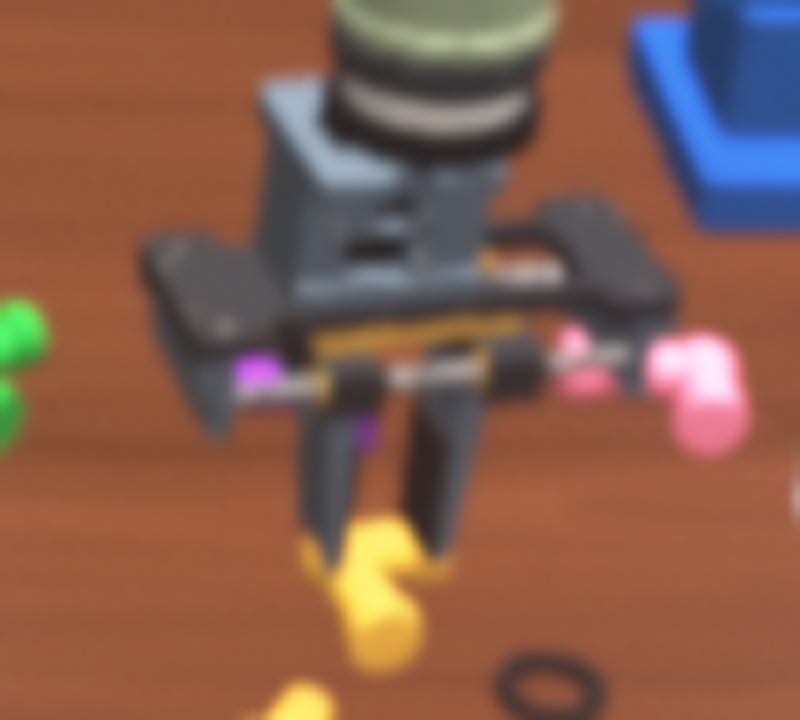

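View pics/g15.png

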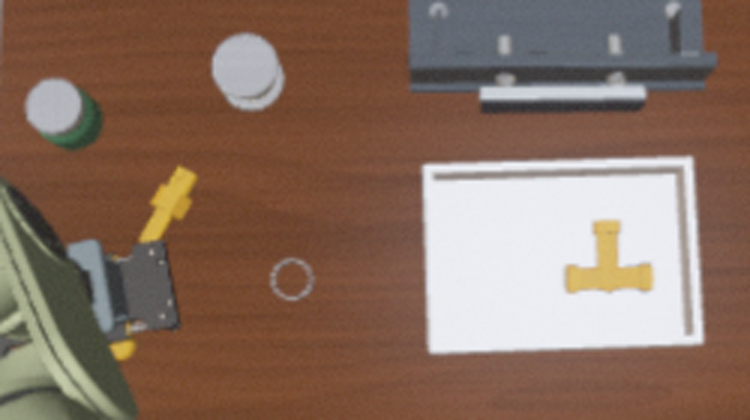

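The tee is flat in the tray. The fingers are above the elbow and aligned across its long leg, so I'll descend gently.

>>> {"name": "send_rows", "arguments": {
  "steps": [
    [[0,0,-8],[0,0,0]],
    [[0,0,-14],[0,0,0]],
    [[0,0,-19],[0,0,0]],
    [[0,0,-23],[0,0,0]],
    [[0,0,-25],[0,0,0]]
  ]
}}

```text
time: 18.85
position: [0.5013, 0.3732, 0.0146]
ee_rot: [-2.804, 1.57, -2.612]
force: [-0.6, 0.5, 0.5]
gripper_width: 0.341
```

>>> {"name": "send_rows", "arguments": {
  "steps": [
    [[0,0,-3],[0,0,0]],
    [[0,0,-6],[0,0,0]],
    [[0,0,-8],[0,0,0]],
    [[0,0,-10],[0,0,0]],
    [[0,0,-10],[0,0,0]]
  ]
}}

```text
time: 19.35
position: [0.5015, 0.3732, 0.0049]
ee_rot: [-2.929, 1.57, -2.737]
force: [-0.1, 0.6, -0.5]
gripper_width: 0.342
```

```bash
python3 look.py scene g16 310 120 100 90 8
```

```text
19.4 [0.50156352 0.37326674 0.00509047] 101.01299598616603 [-0.34295611  1.30825237  0.238313  ] 31.08971090202747
```

View pics/g16.png

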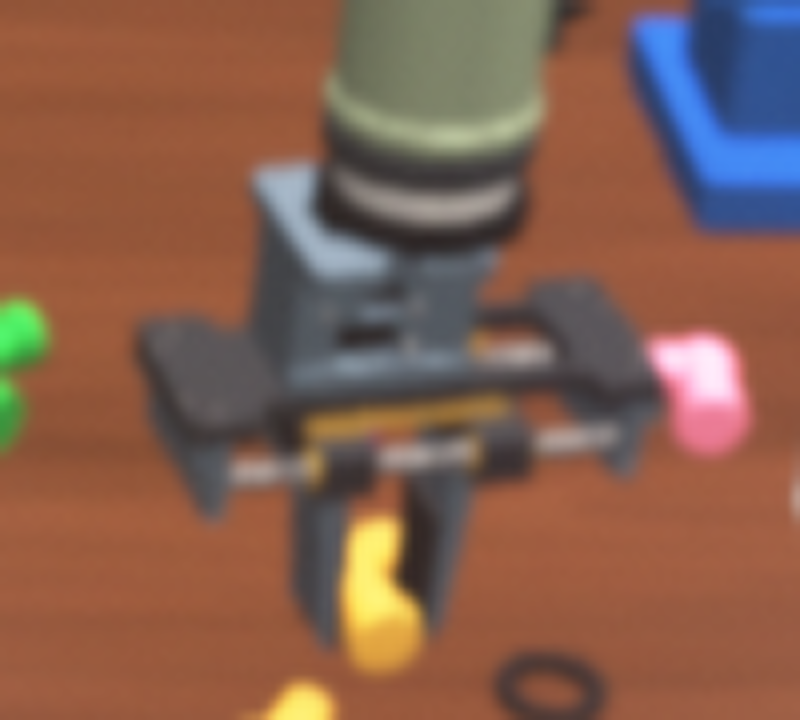

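>>> {"name": "send_rows", "arguments": {
  "steps": [
    [[0,0,0],[0,0,0]],
    [[0,0,0],[0,0,0]],
    [[0,0,0],[0,0,0]],
    [[0,0,0],[0,0,0]],
    [[0,0,0],[0,0,0]],
    [[0,0,0],[0,0,0]],
    [[0,0,10],[0,0,0]],
    [[0,0,30],[0,0,0]],
    [[0,0,70],[0,0,0]],
    [[0,0,110],[0,0,0]],
    [[0,0,125],[0,0,0]],
    [[0,0,125],[0,0,0]]
  ],
  "hand": 0
}}

```text
time: 20.6
position: [0.5031, 0.3745, 0.1339]
ee_rot: [0.453, 1.564, 0.645]
force: [-0.3, -0.2, -1.2]
gripper_width: 0.236
```

```bash
python3 look.py scene g17 310 80 100 110 7
```

```text
20.65 [0.5019392  0.37362209 0.1315254 ] 101.01301321405886 [ 0.17837557 -0.46226203 -1.50967106] 21.387196902322753
```

View pics/g17.png

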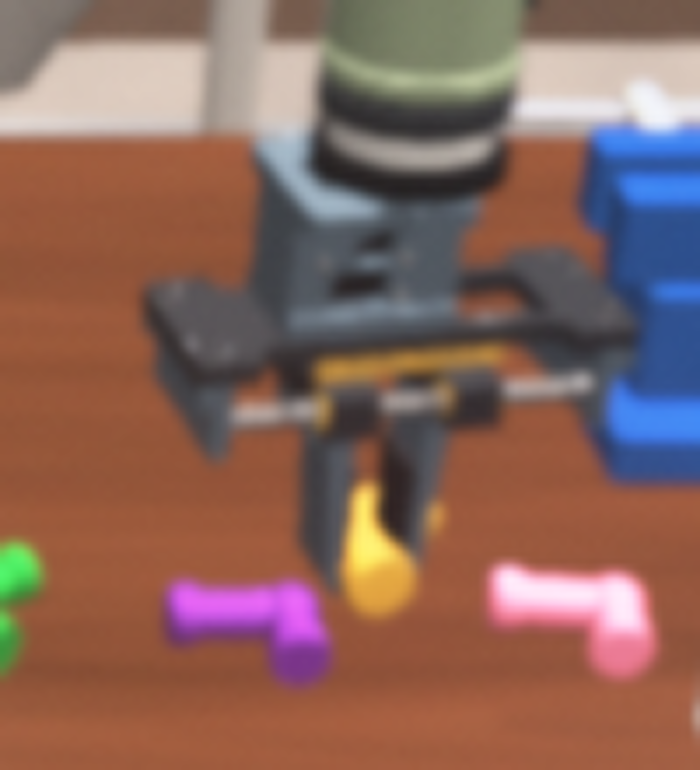

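>>> {"name": "send_rows", "arguments": {
  "steps": [
    [[6,-40,0],[0,0,-0.05]],
    [[12,-80,0],[0,0,-0.1]],
    [[19,-120,0],[0,0,-0.15]],
    [[25,-160,0],[0,0,-0.192]],
    [[31,-200,0],[0,0,-0.192]],
    [[37,-240,0],[0,0,-0.192]],
    [[44,-285,0],[0,0,-0.192]],
    [[50,-325,0],[0,0,-0.192]],
    [[54,-350,0],[0,0,-0.192]],
    [[56,-360,0],[0,0,-0.192]],
    [[56,-361,0],[0,0,-0.192]]
  ]
}}

```text
time: 21.75
position: [0.557, 0.0116, 0.1289]
ee_rot: [2.963, 1.568, 2.961]
force: [-0.6, 0.9, -1.2]
gripper_width: 0.232
```

>>> {"name": "send_rows", "arguments": {
  "steps": [
    [[0,0,-30],[0,0,0]],
    [[0,0,-60],[0,0,0]],
    [[0,0,-85],[0,0,0]],
    [[0,0,-100],[0,0,0]],
    [[0,0,-107],[0,0,0]],
    [[0,0,-112],[0,0,0]],
    [[0,0,-115],[0,0,0]],
    [[0,0,-116],[0,0,0]],
    [[0,0,-116],[0,0,0]]
  ]
}}

```text
time: 22.65
position: [0.558, 0.0124, 0.0147]
ee_rot: [0.126, 1.57, 0.127]
force: [-0.1, 0.3, -1.0]
gripper_width: 0.234
```

>>> {"name": "send_rows", "arguments": {
  "steps": [
    [[0,0,-0.5],[0,0,0]],
    [[0,0,-1],[0,0,0]],
    [[0,0,-1.3],[0,0,0]],
    [[0,0,-1.3],[0,0,0]]
  ]
}}

```text
time: 23.05
position: [0.5578, 0.0122, 0.0133]
ee_rot: [0.153, 1.57, 0.153]
force: [-0.8, -0.2, 0.1]
gripper_width: 0.239
```

```bash
python3 look.py scene g18 160 130 110 100 7
```

```text
23.1 [0.55778256 0.01223333 0.01324513] 90.00287002662687 [-0.72738954 -0.02851482  1.72117103] 21.3500356083063
```

View pics/g18.png

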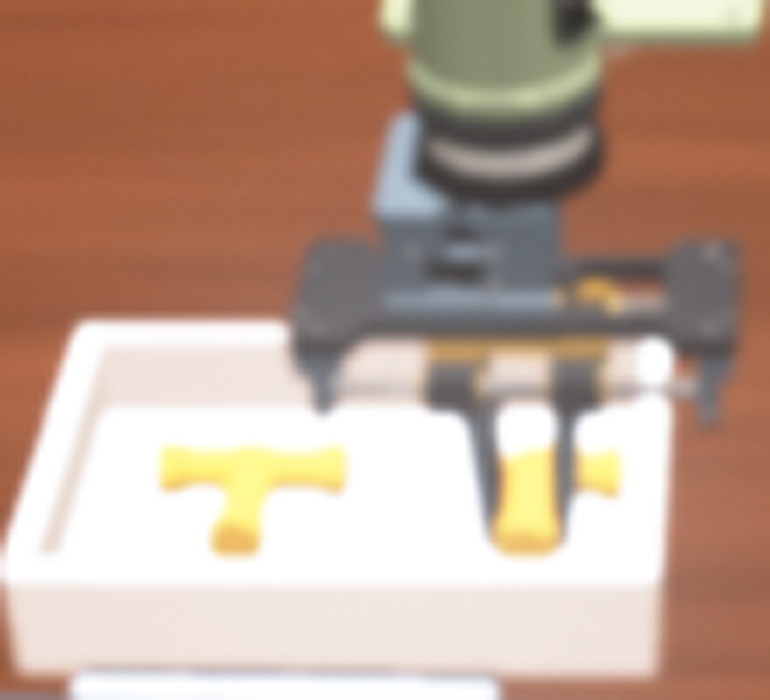

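The elbow is on the tray floor, touching with about 1.7 N. I'll open to 30 mm, the same window as before, shift along the leg, lift a little and check.

>>> {"name": "send_rows", "arguments": {
  "steps": [
    [[0,0,0],[0,0,0]],
    [[0,0,0],[0,0,0]],
    [[0,0,0],[0,0,0]],
    [[0,0,0],[0,0,0]],
    [[0,0,0],[0,0,0]],
    [[1,0,0],[0,0,0]],
    [[1.5,-0.5,3],[0,0,0]],
    [[1.5,-0.5,6],[0,0,0]],
    [[1.5,-0.5,10],[0,0,0]],
    [[1.5,-0.5,10],[0,0,0]]
  ],
  "hand": 30
}}

```text
time: 24.1
position: [0.5593, 0.012, 0.0232]
ee_rot: [0.339, 1.57, 0.34]
force: [0.8, 0.4, -1.2]
gripper_width: 0.331
```

```bash
python3 look.py scene g19 160 130 110 100 7
```

```text
24.15 [0.55916326 0.01191686 0.02301149] 90.01085339761104 [-0.44312787 -0.36473651 -1.98846792] 29.842464526897253
```

View pics/g19.png

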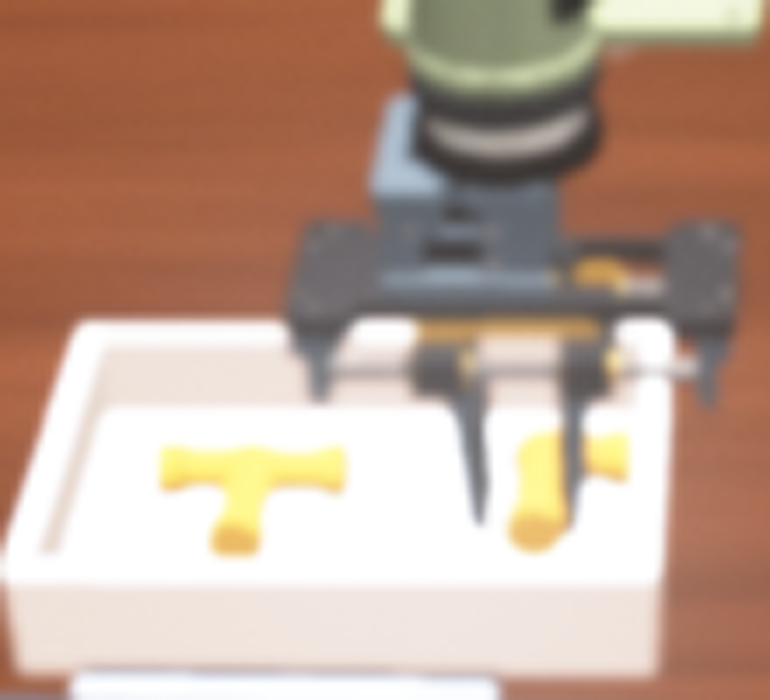

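The elbow came up with the right-hand finger, which is hooked between the long leg and the short leg's collar at about (570,500). I'll lower it again, re-centre by closing, open, slide out along the leg past the collar, open wider and then lift.

>>> {"name": "send_rows", "arguments": {
  "steps": [
    [[0,0,-3],[0,0,0]],
    [[0,0,-6],[0,0,0]],
    [[0,0,-9],[0,0,0]],
    [[0,0,-10.3],[0,0,0]],
    [[0,0,-10.3],[0,0,0]]
  ]
}}

```text
time: 24.65
position: [0.559, 0.0118, 0.0131]
ee_rot: [2.523, 1.57, 2.523]
force: [-2.4, -1.0, 6.7]
gripper_width: 0.332
```

>>> {"name": "send_rows", "arguments": {
  "steps": [
    [[0,0,0],[0,0,0]],
    [[0,0,0],[0,0,0]],
    [[0,0,0],[0,0,0]],
    [[0,0,0],[0,0,0]],
    [[0,0,0],[0,0,0]]
  ],
  "hand": 0
}}

```text
time: 25.15
position: [0.5596, 0.0121, 0.0131]
ee_rot: [0.384, 1.57, 0.384]
force: [-1.1, 1.7, 6.6]
gripper_width: 0.234
```

>>> {"name": "send_rows", "arguments": {
  "steps": [
    [[0,0,0],[0,0,0]],
    [[0,0,0],[0,0,0]],
    [[0,0,0],[0,0,0]],
    [[0,0,0],[0,0,0]],
    [[0,0,0],[0,0,0]]
  ],
  "hand": 30
}}

```text
time: 25.65
position: [0.56, 0.0111, 0.0131]
ee_rot: [-0.513, 1.569, -0.512]
force: [0.3, -2.5, 5.3]
gripper_width: 0.332
```

```bash
python3 look.py scene g20 200 150 70 65 10
```

```text
25.7 [0.55996845 0.01107256 0.01313431] 90.05005429590898 [ 0.60573902 -2.17875292  4.95356438] 30.165211624892663
```

View pics/g20.png

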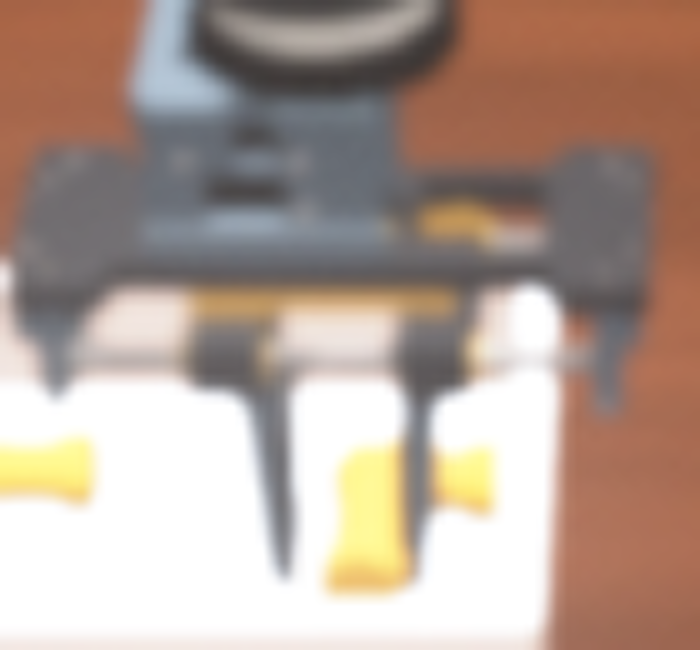

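>>> {"name": "send_rows", "arguments": {
  "steps": [
    [[0,0,0.5],[0,0,0]],
    [[2,-1,0.5],[0,0,0]],
    [[4,-2,0.5],[0,0,0]],
    [[6,-2,0.5],[0,0,0]],
    [[8,-2,0.5],[0,0,0]],
    [[8,-2,0.5],[0,0,0]]
  ]
}}

```text
time: 26.3
position: [0.5672, 0.0098, 0.0131]
ee_rot: [2.961, 1.571, 2.961]
force: [-2.0, 0.4, 4.3]
gripper_width: 0.328
```

```bash
python3 look.py scene g21 200 150 70 65 10
```

```text
26.35 [0.56718716 0.00976223 0.01309761] 90.01598199075093 [-1.41686687  0.18663198  4.51050624] 30.026736414235035
```

View pics/g21.png

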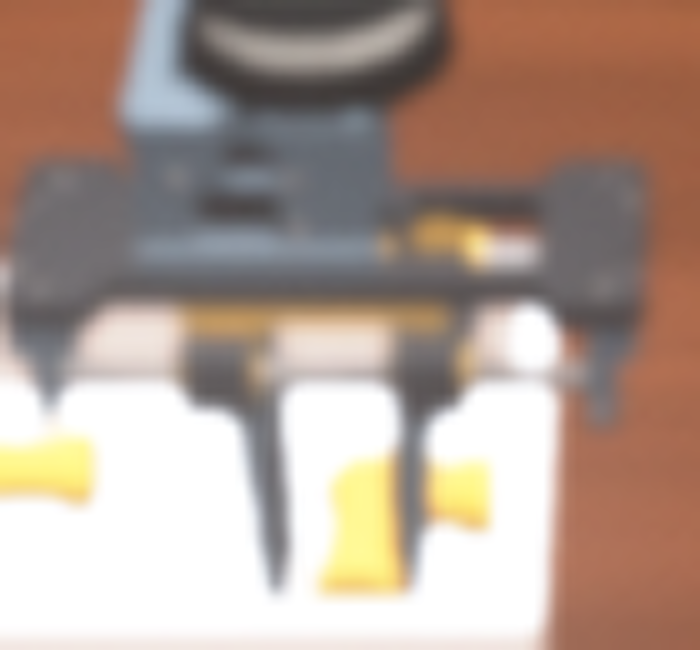

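>>> {"name": "send_rows", "arguments": {
  "steps": [
    [[0,0,0],[0,0,0]],
    [[0,0,0],[0,0,0]],
    [[0,0,0],[0,0,0]],
    [[0,0,0],[0,0,0]],
    [[0,0,0],[0,0,0]]
  ],
  "hand": 0
}}

```text
time: 26.85
position: [0.5675, 0.0099, 0.0131]
ee_rot: [0.223, 1.57, 0.223]
force: [0.1, 2.5, 3.3]
gripper_width: 0.231
```

```bash
python3 look.py scene g22 200 150 70 65 10
```

```text
26.9 [0.56748179 0.00984691 0.01314371] 90.00722031505038 [1.51706038 1.84640636 3.76611898] 21.117073045458167
```

View pics/g22.png

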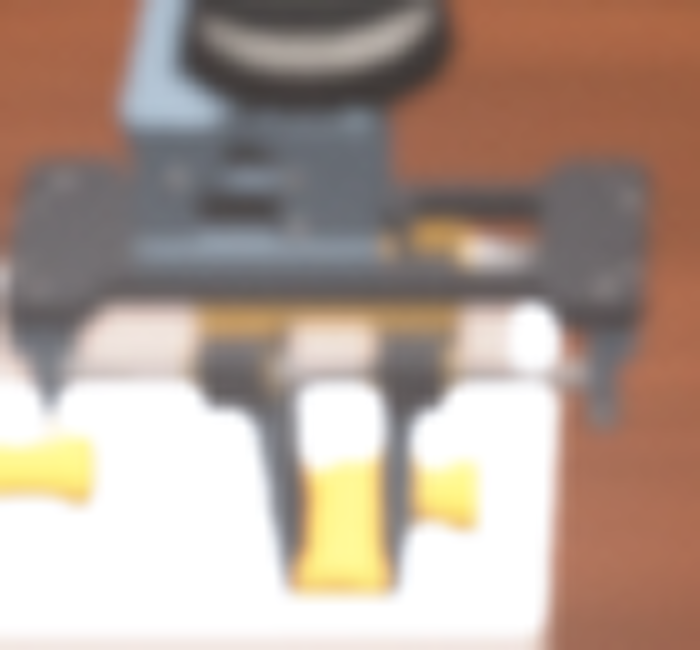

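>>> {"name": "send_rows", "arguments": {
  "steps": [
    [[0,0,0.4],[0,0,0]],
    [[0,0,0.4],[0,0,0]],
    [[0,0,0.4],[0,0,0]],
    [[0,0,0.4],[0,0,0]],
    [[0,0,0.4],[0,0,0]]
  ],
  "hand": 24.5
}}

```text
time: 27.4
position: [0.5667, 0.0097, 0.0132]
ee_rot: [-3.116, 1.57, -3.116]
force: [0.3, -1.0, 0.3]
gripper_width: 0.268
```

```bash
python3 look.py scene g23 200 150 70 65 10
```

```text
27.45 [0.56674763 0.00974395 0.01322674] 90.00968858397938 [-0.63056056 -0.77290276  0.31563556] 24.50790518829725
```

View pics/g23.png

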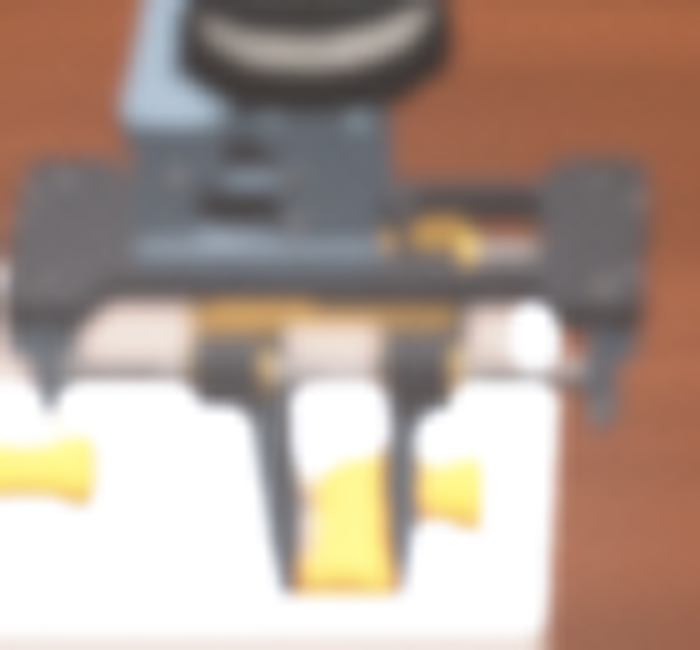

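>>> {"name": "send_rows", "arguments": {
  "steps": [
    [[0,0.6,0],[0,0,0]],
    [[0,1.2,0],[0,0,0]],
    [[-1,1.2,0],[0,0,0]],
    [[-1,1.2,1],[0,0,0]],
    [[-1,1.2,3],[0,0,0]],
    [[-1,1.2,6],[0,0,0]],
    [[-1,1.2,10],[0,0,0]],
    [[-1,1.2,10],[0,0,0]]
  ]
}}

```text
time: 28.25
position: [0.5667, 0.011, 0.0243]
ee_rot: [0.062, 1.569, 0.062]
force: [-0.6, 0.8, -1.6]
gripper_width: 0.268
```

```bash
python3 look.py scene g24 200 150 70 65 10
```

```text
28.3 [0.56644077 0.01100412 0.02396353] 90.012602274346 [-0.30667031  0.11753311 -0.68421584] 24.36385585740046
```

View pics/g24.png

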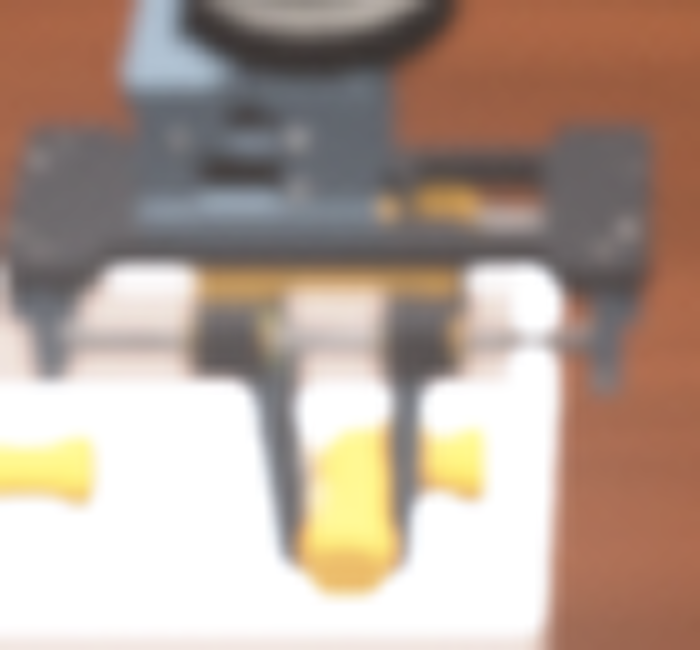

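The elbow is still hooked. Its corner lifted while the front end stayed down, because the 32 mm finger sits in the pocket between the two collars. Next I'll lower it and move left so the short leg butts against the tray's left wall, which should free the finger.

>>> {"name": "send_rows", "arguments": {
  "steps": [
    [[0,0,-4],[0,0,0]],
    [[0,0,-8],[0,0,0]],
    [[0,0,-10],[0,0,0]],
    [[0,0,-10.3],[0,0,0]],
    [[0,0,-10.3],[0,0,0]],
    [[0,2,-10.3],[0,0,0]],
    [[0,4,-10.3],[0,0,0]],
    [[0,4,-10.3],[0,0,0]]
  ]
}}

```text
time: 29.1
position: [0.5664, 0.0153, 0.0132]
ee_rot: [0.366, 1.57, 0.367]
force: [0.6, 0.6, 1.4]
gripper_width: 0.267
```

>>> {"name": "send_rows", "arguments": {
  "steps": [
    [[0,1,0],[0,0,0]],
    [[0,2,0],[0,0,0]],
    [[0,3,0],[0,0,0]],
    [[0,3,0],[0,0,0]]
  ]
}}

```text
time: 29.5
position: [0.5661, 0.0182, 0.0132]
ee_rot: [0.993, 1.571, 0.994]
force: [0.1, -0.4, 0.5]
gripper_width: 0.269
```

```bash
python3 look.py scene g25 200 150 70 65 10
```

```text
29.55 [0.56614189 0.01816068 0.01317284] 90.00739934415603 [ 0.49952963 -0.13851298  1.79130619] 24.699185263201983
```

View pics/g25.png

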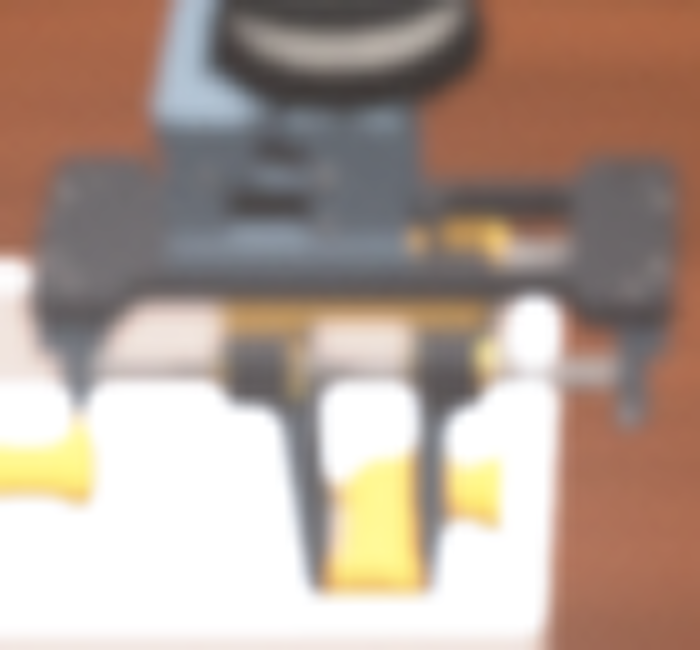

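>>> {"name": "send_rows", "arguments": {
  "steps": [
    [[0,1,0.3],[0,0,0]],
    [[0,2,0.3],[0,0,0]],
    [[0,3,0.3],[0,0,0]],
    [[0,4,0.3],[0,0,0]],
    [[0,4,0.3],[0,0,0]]
  ]
}}

```text
time: 30.05
position: [0.5659, 0.0222, 0.0133]
ee_rot: [2.765, 1.57, 2.765]
force: [-0.0, -1.2, -2.3]
gripper_width: 0.264
```

>>> {"name": "send_rows", "arguments": {
  "steps": [
    [[0,0.7,0],[0,0,0]],
    [[0,1,0],[0,0,0]],
    [[0,1,0],[0,0,0]],
    [[0,1,0],[0,0,0]]
  ],
  "hand": 30
}}

```text
time: 30.45
position: [0.566, 0.0231, 0.0134]
ee_rot: [2.476, 1.57, 2.476]
force: [-0.0, -0.7, -2.3]
gripper_width: 0.331
```

```bash
python3 look.py scene g26 200 150 70 65 10
```

```text
30.5 [0.56597832 0.02310013 0.01344076] 90.00683309198136 [-1.39650388 -0.21217122 -2.56115294] 29.957708745777985
```

View pics/g26.png

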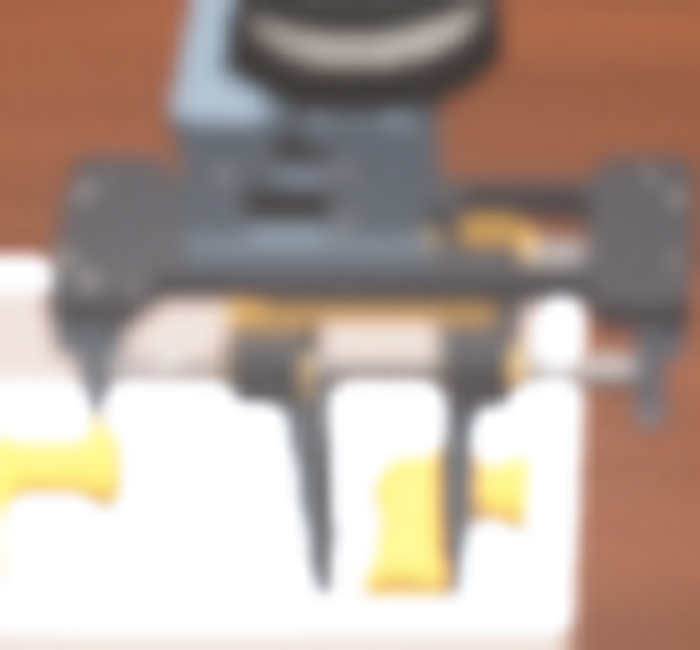

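The tray slid a few mm to the left with the push, and the elbow is still stuck: it yaws and jams on one finger. I'll close to realign it, lift it 1.5 mm clear so nothing is preloaded, then open only slightly with no sideways motion.

>>> {"name": "send_rows", "arguments": {
  "steps": [
    [[0,0,0],[0,0,0]],
    [[0,0,0],[0,0,0]],
    [[0,0,0],[0,0,0]],
    [[0,0,0],[0,0,0]],
    [[0,0,0],[0,0,0]],
    [[0,0,1],[0,0,0]],
    [[0,0,1.5],[0,0,0]],
    [[0,0,1.5],[0,0,0]]
  ],
  "hand": 0
}}

```text
time: 31.3
position: [0.5662, 0.023, 0.0151]
ee_rot: [0.312, 1.57, 0.312]
force: [0.3, -0.3, -1.5]
gripper_width: 0.23
```

>>> {"name": "send_rows", "arguments": {
  "steps": [
    [[0,0,0],[0,0,0]],
    [[0,0,0],[0,0,0]],
    [[0,0,0],[0,0,0]],
    [[0,0,0],[0,0,0]]
  ],
  "hand": 23.5
}}

```text
time: 31.7
position: [0.5661, 0.023, 0.0149]
ee_rot: [2.154, 1.571, 2.154]
force: [0.4, -0.6, -0.7]
gripper_width: 0.257
```

```bash
python3 look.py scene g27 200 150 70 65 10
```

```text
31.75 [0.56607186 0.02300727 0.01494692] 90.01168204481303 [ 0.7326486   0.26306277 -1.72168989] 23.710412114170143
```

View pics/g27.png

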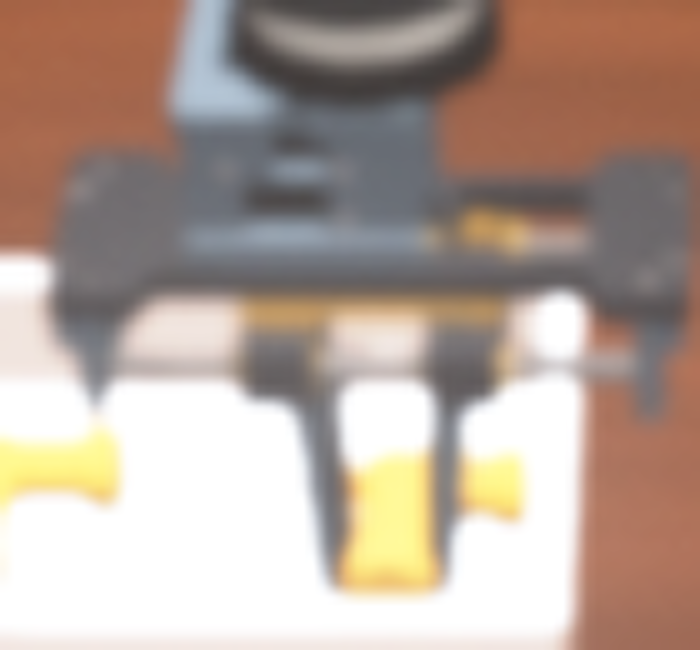

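The force still shows about 1 N of weight held by the pocket. New plan: slide the fingers down to press the tips lightly on the tray floor, which pins the tray, then open so the short leg stops against the pinned wall and the finger pulls free.

>>> {"name": "send_rows", "arguments": {
  "steps": [
    [[0,0,-1.5],[0,0,0]],
    [[0,0,-3],[0,0,0]],
    [[0,0,-4.5],[0,0,0]],
    [[0,0,-6],[0,0,0]],
    [[0,0,-7],[0,0,0]],
    [[0,0,-8],[0,0,0]],
    [[0,0,-8.5],[0,0,0]],
    [[0,0,-8.5],[0,0,0]]
  ]
}}

```text
time: 32.55
position: [0.5664, 0.0232, 0.0085]
ee_rot: [0.429, 1.569, 0.429]
force: [-3.3, 1.2, 13.1]
gripper_width: 0.258
```

```bash
python3 look.py scene g28 200 150 70 65 10
```

```text
32.6 [0.56639544 0.02324309 0.00848027] 89.99127564814806 [-3.11088475  1.48545525 12.25362218] 23.81302398342756
```

View pics/g28.png

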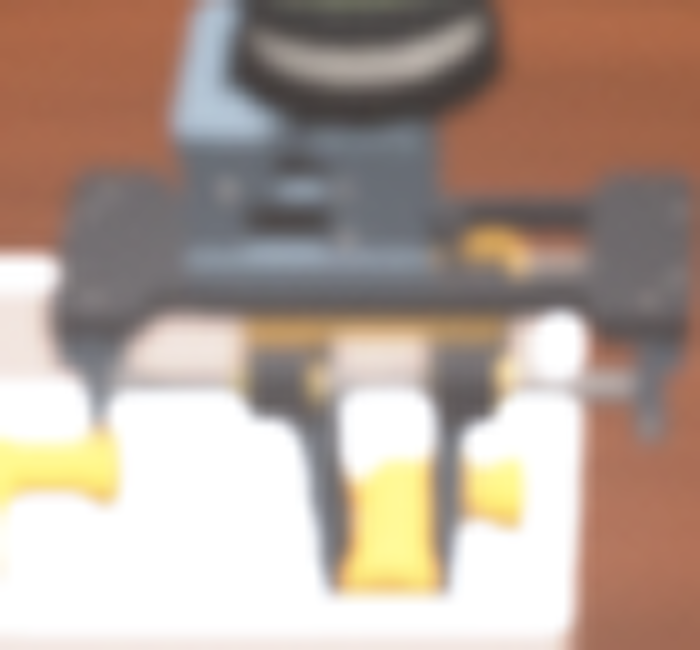

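>>> {"name": "send_rows", "arguments": {
  "steps": [
    [[0,0,0],[0,0,0]],
    [[0,0,0],[0,0,0]],
    [[0,0,0],[0,0,0]],
    [[0,0,0],[0,0,0]],
    [[0,0,0],[0,0,0]]
  ],
  "hand": 36
}}

```text
time: 33.1
position: [0.5677, 0.0218, 0.0084]
ee_rot: [-0.388, 1.566, -0.387]
force: [-1.0, -4.5, 8.7]
gripper_width: 0.395
```

```bash
python3 look.py scene g29 200 150 70 65 10
```

```text
33.15 [0.56773969 0.02185402 0.00836076] 90.06444483553533 [-1.72292709 -4.72600419 10.50429264] 36.02717884102751
```

View pics/g29.png

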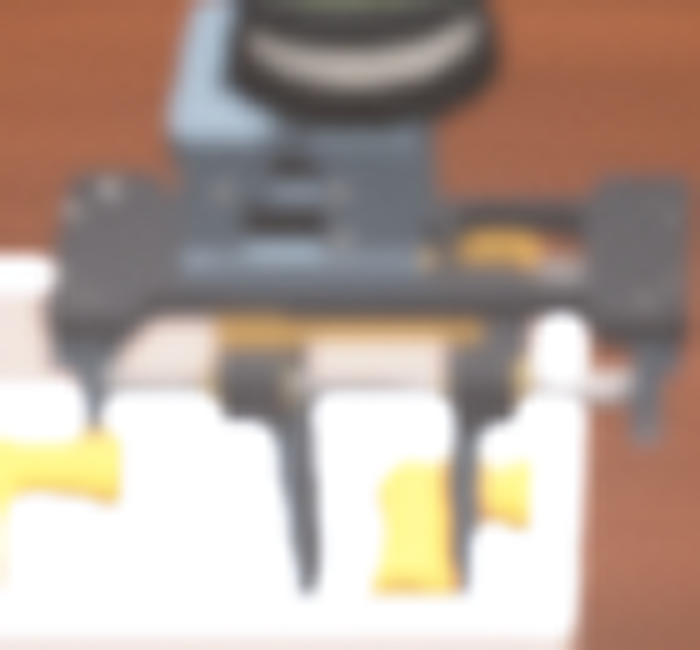

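>>> {"name": "send_rows", "arguments": {
  "steps": [
    [[0,0,2],[0,0,0]],
    [[0,0,5],[0,0,0]],
    [[0,0,9],[0,0,0]],
    [[0,0,13],[0,0,0]],
    [[0,0,13],[0,0,0]]
  ]
}}

```text
time: 33.65
position: [0.5662, 0.0231, 0.0199]
ee_rot: [0.201, 1.57, 0.201]
force: [0.0, -1.7, -0.8]
gripper_width: 0.392
```

```bash
python3 look.py scene g30 200 150 70 65 10
```

```text
33.7 [0.56623963 0.02301119 0.01973882] 90.02709574564548 [-0.27795125 -1.71705667 -0.85341057] 35.623499714230135
```

View pics/g30.png

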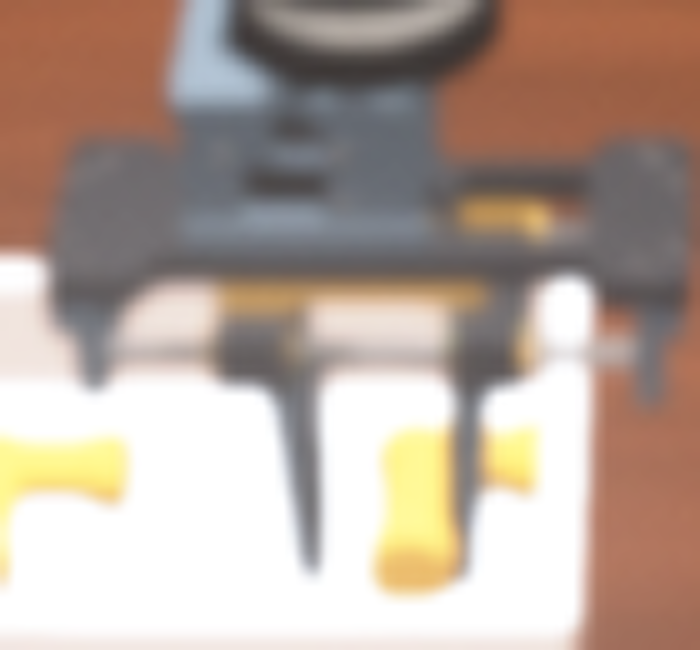

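I think the elbow is now clamped between the finger's back and the wall (Fy about −1.7 N). I'll lower again, relax the opening slightly, slide out along the leg and look.

>>> {"name": "send_rows", "arguments": {
  "steps": [
    [[0,0,-3],[0,0,0]],
    [[0,0,-6],[0,0,0]],
    [[0,0,-9],[0,0,0]],
    [[0,0,-10],[0,0,0]],
    [[0,0,-10],[0,0,0]]
  ]
}}

```text
time: 34.2
position: [0.5658, 0.0231, 0.009]
ee_rot: [2.978, 1.57, 2.978]
force: [0.5, -0.3, -2.0]
gripper_width: 0.395
```

>>> {"name": "send_rows", "arguments": {
  "steps": [
    [[0,-0.5,0],[0,0,0]],
    [[0,-1,0],[0,0,0]],
    [[0,-1,0],[0,0,0]]
  ],
  "hand": 34.5
}}

```text
time: 34.5
position: [0.5661, 0.0221, 0.0095]
ee_rot: [1.121, 1.57, 1.121]
force: [0.1, -0.0, -1.2]
gripper_width: 0.379
```

```bash
python3 look.py scene g31 200 150 70 65 10
```

```text
34.55 [0.56612409 0.02208529 0.00953322] 90.00637615464969 [ 0.21405616  0.3492953  -0.63366539] 34.580111099049
```

View pics/g31.png

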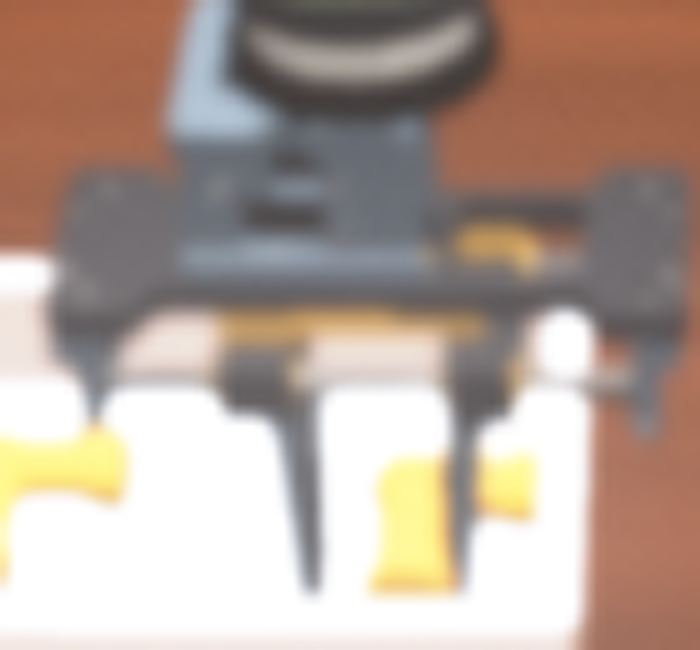

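>>> {"name": "send_rows", "arguments": {
  "steps": [
    [[2,0,0],[0,0,0]],
    [[4,0,0],[0,0,0]],
    [[6,0,0],[0,0,0]],
    [[8,0,0],[0,0,0]],
    [[10,0,0],[0,0,0]],
    [[10,0,0],[0,0,0]]
  ]
}}

```text
time: 35.15
position: [0.5765, 0.022, 0.0095]
ee_rot: [0.252, 1.57, 0.252]
force: [-0.4, -0.9, -1.1]
gripper_width: 0.378
```

```bash
python3 look.py scene g32 200 150 70 65 10
```

```text
35.2 [0.57624215 0.02201052 0.0094473 ] 90.01040670896334 [-0.63788742 -0.81009993 -1.63081227] 34.67495568456758
```

View pics/g32.png

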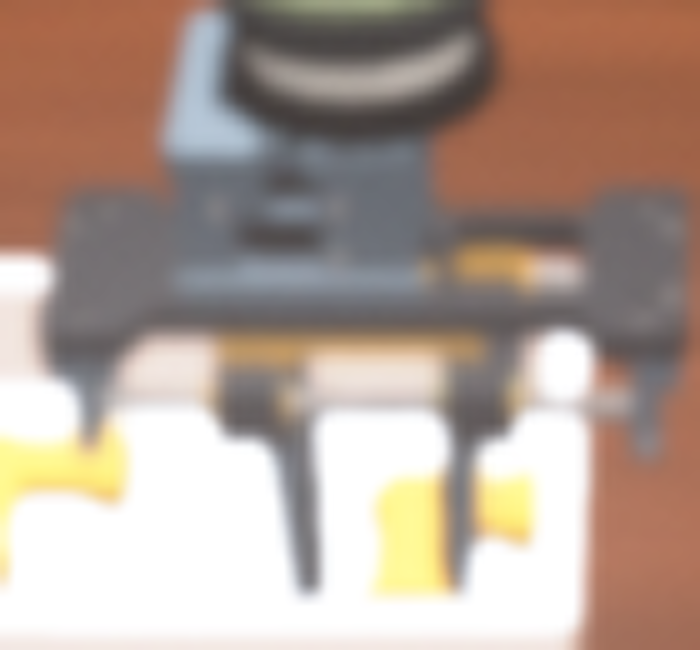

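The elbow is wedged in the pocket more firmly than the loose tray can resist. I'll close on it, lift it, and use the rigid fence plate right of the bar as the stop: short leg pointing at the plate, then open to pull the finger out. After that I can re-grip at the end collar, where the pocket can't catch.

>>> {"name": "send_rows", "arguments": {
  "steps": [
    [[0,0,4],[0,0,0]],
    [[0,0,4],[0,0,0]],
    [[0,0,4],[0,0,0]],
    [[0,0,4],[0,0,0]],
    [[0,0,25],[0,0,0]],
    [[0,0,60],[0,0,0]],
    [[0,0,100],[0,0,0]],
    [[0,0,110],[0,0,0]]
  ],
  "hand": 0
}}

```text
time: 36.0
position: [0.5787, 0.0221, 0.1239]
ee_rot: [0.03, 1.563, 0.03]
force: [1.2, 0.7, -0.4]
gripper_width: 0.237
```

>>> {"name": "send_rows", "arguments": {
  "steps": [
    [[8,-18,0],[0,0,-0.14]],
    [[16,-36,0],[0,0,-0.28]],
    [[24,-54,0],[0,0,-0.42]],
    [[32,-74,0],[0,0,-0.56]],
    [[40,-94,0],[0,0,-0.7]],
    [[50,-114,0],[0,0,-0.84]],
    [[60,-136,0],[0,0,-0.98]],
    [[70,-158,0],[0,0,-1.12]],
    [[80,-180,0],[0,0,-1.26]],
    [[90,-200,0],[0,0,-1.4]],
    [[98,-214,0],[0,0,-1.52]],
    [[103,-218,0],[0,0,-1.571]]
  ]
}}

```text
time: 37.2
position: [0.6789, -0.1977, 0.1178]
ee_rot: [-1.572, 1.569, 3.135]
force: [-0.6, -0.5, -1.0]
gripper_width: 0.231
```

```bash
python3 look.py scene g33 110 110 180 170 4; python3 -c "
from rig import env;print(env.observe()['joint_positions'])"
```

```text
37.25 [ 0.67956153 -0.19760709  0.11775609] -0.28543470914097824 [ 1.30853094 -0.58888326 -1.32494239] 20.947516502743863
[-2.99075019e-01  5.91505097e-01  1.35945111e+00 -3.58021557e-04
  1.19139330e+00 -2.93960559e-01]
```

View pics/g33.png

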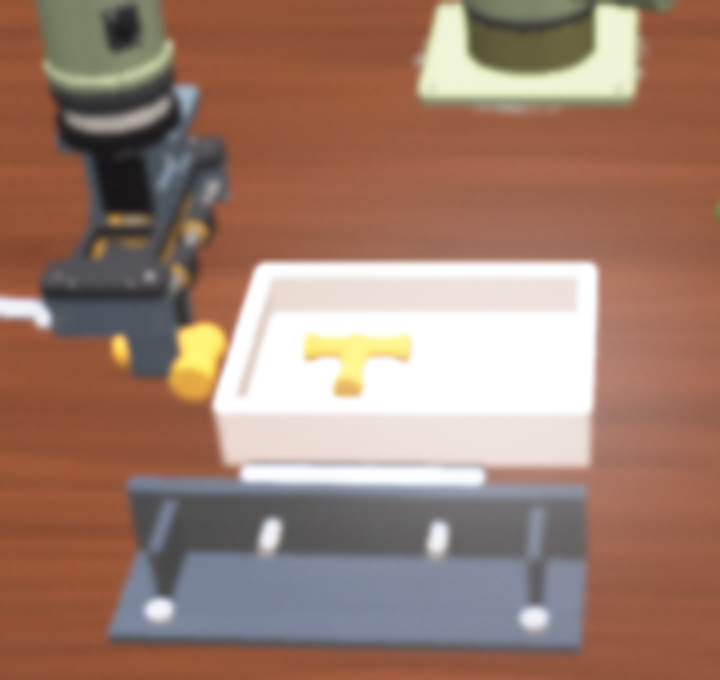

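>>> {"name": "send_rows", "arguments": {
  "steps": [
    [[-2,0,-40],[0,0,0]],
    [[-2,0,-75],[0,0,0]],
    [[-2,0,-98],[0,0,0]],
    [[-2,0,-108],[0,0,0]],
    [[-2,0,-113],[0,0,0]],
    [[-2,0,-115],[0,0,0]],
    [[-2,0,-116.5],[0,0,0]],
    [[-2,0,-116.5],[0,0,0]]
  ]
}}

```text
time: 38.05
position: [0.6778, -0.1962, 0.0042]
ee_rot: [1.279, 1.569, -0.292]
force: [-0.2, -0.5, 0.1]
gripper_width: 0.234
```

>>> {"name": "send_rows", "arguments": {
  "steps": [
    [[3,0,0],[0,0,0]],
    [[6,0,0],[0,0,0]],
    [[8,0,0],[0,0,0]],
    [[10,0,0],[0,0,0]],
    [[10,0,0],[0,0,0]]
  ]
}}

```text
time: 38.55
position: [0.681, -0.196, 0.0025]
ee_rot: [-1.65, 1.557, 3.064]
force: [-13.3, -0.7, 5.0]
gripper_width: 0.235
```

```bash
python3 look.py scene g34 110 130 130 120 6
```

```text
38.6 [ 0.68104894 -0.19598776  0.0024411 ] 0.08567548558512392 [-11.88428673  -1.4388455    4.97807737] 21.639200100921432
```

View pics/g34.png

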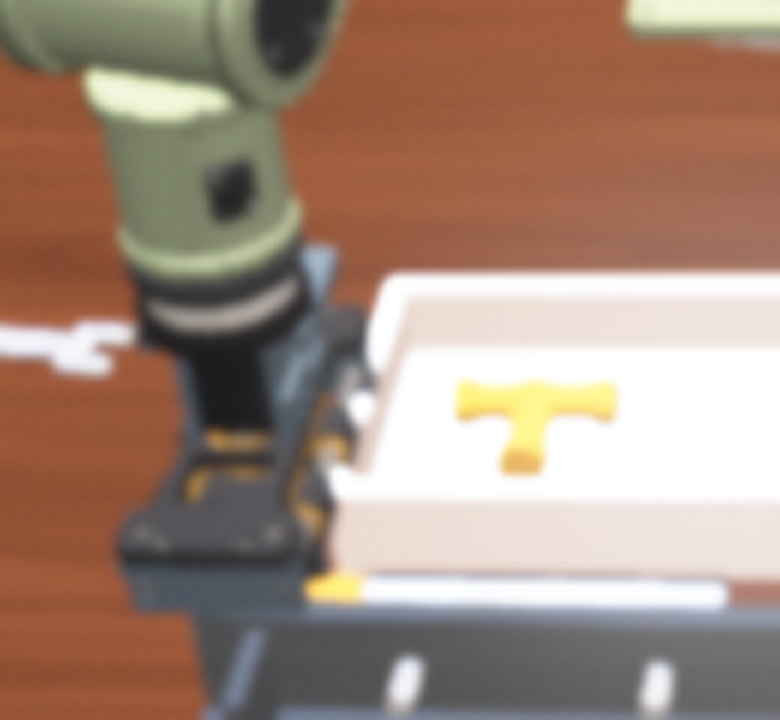

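The short leg is against the fence (−12 N in x). Opening now to extract the finger.

>>> {"name": "send_rows", "arguments": {
  "steps": [
    [[-1,0,0.5],[0,0,0]],
    [[-1,0,0.5],[0,0,0]],
    [[-1,0,0.5],[0,0,0]],
    [[-1,0,0.5],[0,0,0]]
  ],
  "hand": 33
}}

```text
time: 39.0
position: [0.6845, -0.1965, 0.0036]
ee_rot: [-1.433, 1.567, -3.003]
force: [-6.2, -2.6, 1.8]
gripper_width: 0.36
```

>>> {"name": "send_rows", "arguments": {
  "steps": [
    [[0,-4,0],[0,0,0]],
    [[0,-8,0],[0,0,0]],
    [[0,-12,0],[0,0,0]],
    [[0,-14,0],[0,0,0]],
    [[0,-14,0],[0,0,0]]
  ]
}}

```text
time: 39.5
position: [0.6848, -0.2096, 0.0031]
ee_rot: [-1.927, 1.567, 2.786]
force: [-4.9, 0.9, 0.1]
gripper_width: 0.361
```

```bash
python3 look.py top g35 290 70 100 100 7;python3 look.py scene g36 110 130 130 120 6
```

```text
39.55 [ 0.68478504 -0.20957836  0.00310264] 0.020544672041265553 [-5.50555644  0.34113368 -0.33858594] 33.02688660885683
39.6 [ 0.68477372 -0.20958733  0.00307561] 0.021415846605770464 [-5.55422659 -0.26111156 -0.1031459 ] 33.056481355452775
```

View pics/g35.png

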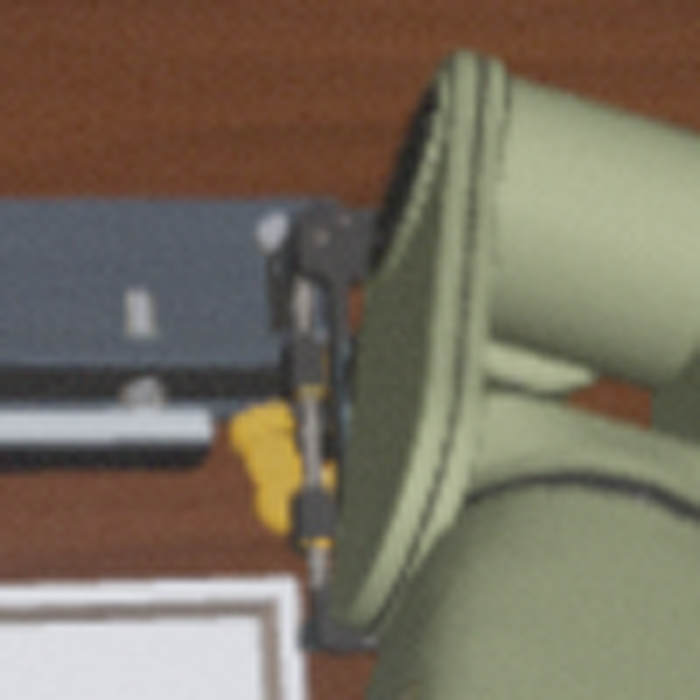

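View pics/g36.png

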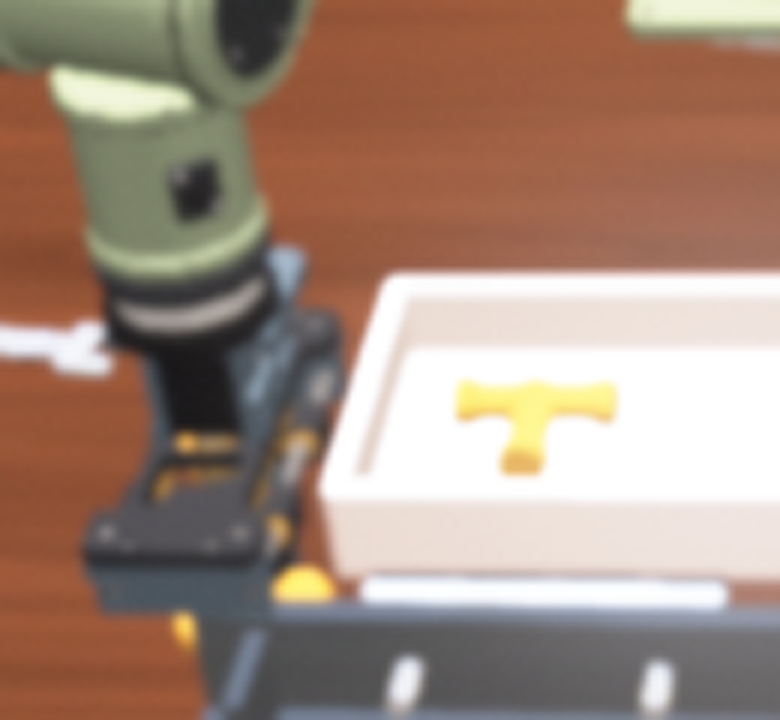

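```bash
python3 - <<'E'
import pickle
from h import *
f=pickle.load(open("last_top.pkl","rb"))
for n,p in (("leg",(333,478)),("corner",(278,500)),("cornerbottom",(275,533)),("shortend",(262,408)),("shortL",(232,430)),("shortR",(290,420))):
    print(n,ray(f,((np.array(p)+.5)/7-.5+[290,70]),.016).round(4))
print(proj(f,[[.685+.0165,-.2096,.02],[.685-.0165,-.2096,.02]]))
E
```

```text
leg [[ 0.6923 -0.2067  0.016 ]]
corner [[ 0.683  -0.1822  0.016 ]]
cornerbottom [[ 0.6685 -0.1801  0.016 ]]
shortend [[ 0.7238 -0.1774  0.016 ]]
shortL [[ 0.7143 -0.1638  0.016 ]]
shortR [[ 0.7183 -0.1894  0.016 ]]
[[338.2364304  134.53623895]
 [338.85861595 145.24440759]]
```

>>> {"name": "send_rows", "arguments": {
  "steps": [
    [[-1.5,0,0],[0,0,0.06]],
    [[-2,0,0],[0,0,0.12]],
    [[-2,-3,0],[0,0,0.12]],
    [[-2,-6,0],[0,0,0.12]],
    [[-2,-9,0],[0,0,0.12]],
    [[-2,-12,0],[0,0,0.12]],
    [[-2,-12,0],[0,0,0.12]]
  ]
}}

```text
time: 40.3
position: [0.6845, -0.2226, 0.0037]
ee_rot: [1.061, 1.57, -0.391]
force: [-0.0, 1.0, -0.6]
gripper_width: 0.363
```

```bash
python3 look.py top g37 290 70 100 100 7
```

```text
40.35 [ 0.68432787 -0.22249428  0.00359725] 6.843421058743882 [-0.62734174 -0.09062396  0.46400574] 33.1336325071706
```

View pics/g37.png

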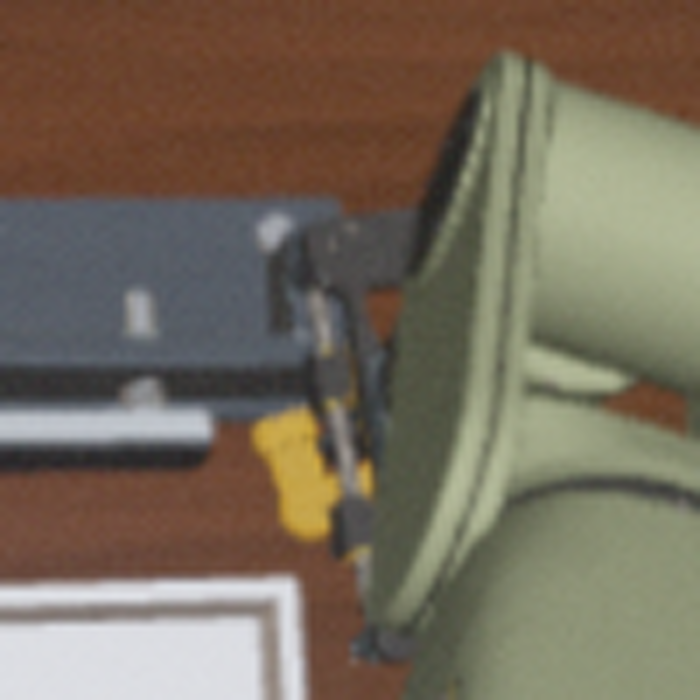

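```bash
python3 - <<'E'
import pickle
from h import *
f=pickle.load(open("last_top.pkl","rb"))
im=f["pixels"];hsv=cv2.cvtColor(im,cv2.COLOR_RGB2HSV)
m=cv2.inRange(hsv,(18,140,90),(32,255,255));m[:,:324]=0;m[:125]=0;m[150:]=0;m[:,345:]=0
ys,xs=np.nonzero(m)
w=ray(f,np.c_[xs,ys],.016)[:,:2]*1000
T=np.array([684.3,-222.5]);a=np.radians(6.84)
j=np.array([np.cos(a),np.sin(a)]);l=np.array([np.sin(a),-np.cos(a)]) # jaw dir, leg dir(out)
q=np.c_[(w-T)@j,(w-T)@l]
print("jaw range",q[:,0].min(),q[:,0].max(),"leg range",q[:,1].min(),q[:,1].max())
for b in range(-60,10,4):
    s=q[(q[:,1]>=b)&(q[:,1]<b+4)]
    if len(s):print(b,s[:,0].min().round(1),s[:,0].max().round(1),len(s))
E
```

```text
jaw range -14.456215005163356 39.478486788395315 leg range -45.832070182639065 0.9905240588690565
-48 29.3 35.4 3
-44 19.3 38.0 8
-40 -9.4 37.6 21
-36 -12.8 37.2 22
-32 -13.6 39.5 24
-28 -14.0 39.1 24
-24 -14.5 38.7 22
-20 0.3 38.3 11
-16 6.4 9.5 2
-4 4.4 7.4 2
0 10.5 13.5 2
```

The leg is centred between the jaws (−0.5 mm), with the tool 31 mm from the corner, so past the short collar. Lifting straight up.

>>> {"name": "send_rows", "arguments": {
  "steps": [
    [[0,0,0],[0,0,0]],
    [[0,0,0],[0,0,0]],
    [[0,0,6],[0,0,0]],
    [[0,0,12],[0,0,0]],
    [[0,0,12],[0,0,0]]
  ],
  "hand": 35
}}

```text
time: 40.85
position: [0.6851, -0.2222, 0.0171]
ee_rot: [1.178, 1.568, -0.273]
force: [0.7, 0.2, -0.2]
gripper_width: 0.386
```

```bash
python3 look.py scene g38 110 130 130 120 6
```

```text
40.9 [ 0.68472965 -0.22205403  0.01650409] 6.8777159881068375 [-0.68709327  0.08819739 -0.41168905] 35.20027488414713
```

View pics/g38.png

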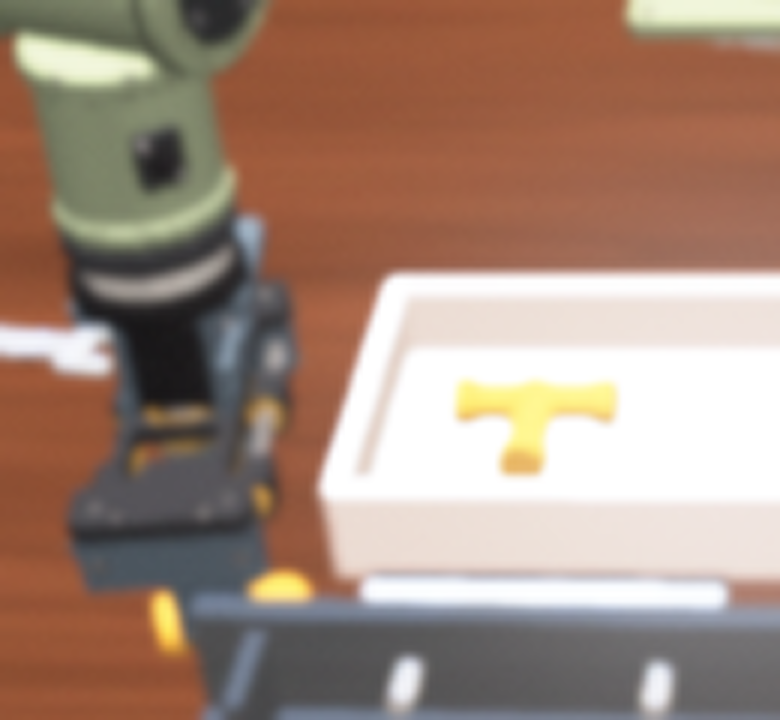

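>>> {"name": "send_rows", "arguments": {
  "steps": [
    [[0,0,10],[0,0,0]],
    [[0,0,25],[0,0,0]],
    [[1,-5,25],[0,0,0]],
    [[1,-9,25],[0,0,0]],
    [[1,-9,25],[0,0,0]]
  ]
}}

```text
time: 41.4
position: [0.6849, -0.2318, 0.0403]
ee_rot: [-0.971, 1.571, -2.423]
force: [-0.5, 0.3, -0.0]
gripper_width: 0.386
```

```bash
python3 look.py scene g39 110 130 130 120 6; python3 look.py top g40 290 70 100 100 7
```

```text
41.45 [ 0.68469566 -0.23138712  0.04000679] 6.838379266798056 [-0.23685374  0.39968015 -0.94198704] 35.429324073654016
41.5 [ 0.6846565  -0.23111624  0.03986951] 6.847970186199042 [-0.28801476  0.79081251 -0.61796452] 35.4310675747682
```

View pics/g39.png

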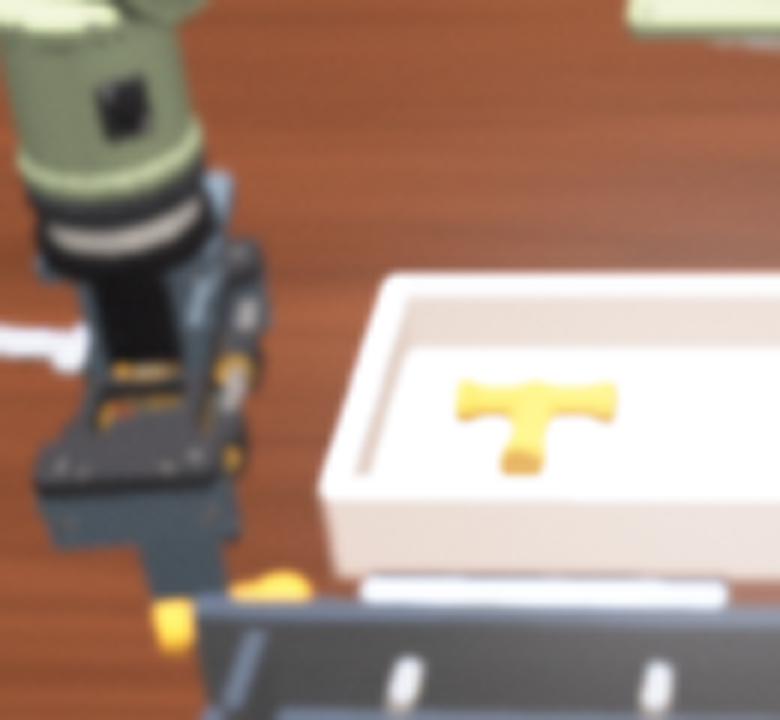

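View pics/g40.png

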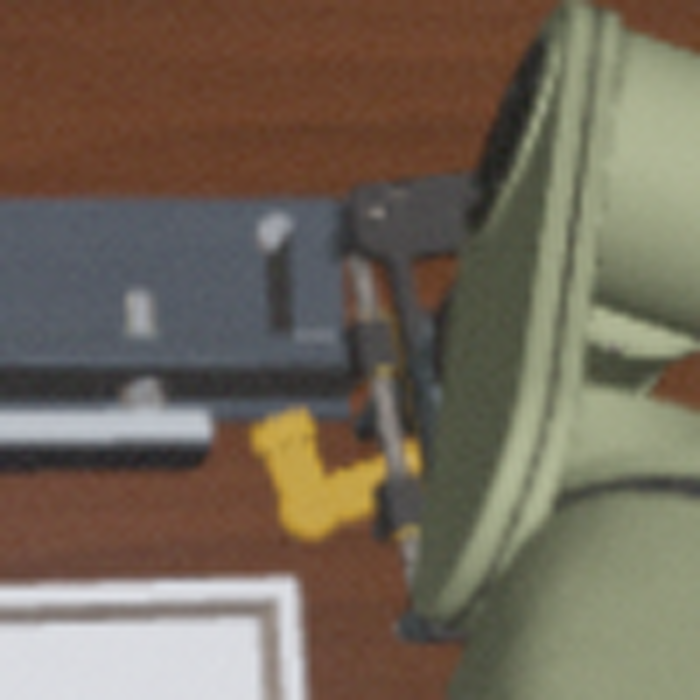

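```bash
python3 - <<'E'
import pickle
from h import *
f=pickle.load(open("last_top.pkl","rb"))
im=f["pixels"];hsv=cv2.cvtColor(im,cv2.COLOR_RGB2HSV)
m=cv2.inRange(hsv,(16,130,90),(34,255,255));m[:,:322]=0;m[:124]=0;m[150:]=0;m[:,352:]=0
n,l,s,c=cv2.connectedComponentsWithStats(m);i=1+np.argmax(s[1:,4])
cc=cv2.findContours((l==i).astype(np.uint8),cv2.RETR_EXTERNAL,cv2.CHAIN_APPROX_NONE)[0][0].reshape(-1,2)
w=(ray(f,cc,.016)[:,:2]*1000).astype(np.float32)
print(cv2.minAreaRect(w))
print(cv2.boxPoints(cv2.minAreaRect(w)))
# hypotheses: extents along leg/short dirs by yaw
for yaw in (-60,-65,-70,-75,-80):
    a=np.radians(yaw);x=np.array([np.cos(a),np.sin(a)]);y=np.array([-x[1],x[0]])
    print(yaw,(w@x).min().round(1),(w@x).max().round(1),"|",(w@y).min().round(1),(w@y).max().round(1))
print(w[::3].round(0).tolist())
E
```

```text
((696.43896484375, -202.48460388183594), (55.09817123413086, 51.628719329833984), 17.931011199951172)
[[ 662.28046 -186.40569]
 [ 678.1755  -235.52669]
 [ 730.5975  -218.56352]
 [ 714.70245 -169.44252]]
-60 494.4 548.0 | 473.7 532.6
-65 449.9 503.0 | 518.3 575.1
-70 402.0 454.1 | 558.0 613.4
-75 348.8 401.8 | 592.3 647.4
-80 291.5 346.4 | 622.1 676.8
[[720.0, -186.0], [717.0, -177.0], [708.0, -174.0], [698.0, -179.0], [689.0, -182.0], [680.0, -181.0], [671.0, -184.0], [667.0, -193.0], [667.0, -202.0], [673.0, -211.0], [676.0, -221.0], [682.0, -224.0], [692.0, -228.0], [701.0, -228.0], [698.0, -219.0], [695.0, -209.0], [698.0, -200.0], [707.0, -201.0], [717.0, -198.0], [720.0, -189.0]]
```

The elbow is free on the bench: corner near (0.678, −0.194), leg yaw about −72°. I'll re-grip it 41 mm from the corner, on the end collar, clear of the pocket.

>>> {"name": "send_rows", "arguments": {
  "steps": [
    [[3,-1,0],[0,0,0.1]],
    [[5.5,-1.5,0],[0,0,0.193]],
    [[5.5,-1.5,-12],[0,0,0.193]],
    [[5.5,-1.5,-22],[0,0,0.193]],
    [[5.5,-1.5,-30],[0,0,0.193]],
    [[5.5,-1.5,-35],[0,0,0.193]],
    [[5.5,-1.5,-36],[0,0,0.193]],
    [[5.5,-1.5,-36],[0,0,0.193]]
  ],
  "hand": 36
}}

```text
time: 42.3
position: [0.6905, -0.2325, 0.0042]
ee_rot: [-2.455, 1.571, 2.57]
force: [0.9, 0.8, -0.1]
gripper_width: 0.393
```

>>> {"name": "send_rows", "arguments": {
  "steps": [
    [[0,0,0],[0,0,0]],
    [[0,0,0],[0,0,0]],
    [[0,0,0],[0,0,0]],
    [[0,0,0],[0,0,0]],
    [[0,0,8],[0,0,0]],
    [[0,0,20],[0,0,0]],
    [[0,0,20],[0,0,0]]
  ],
  "hand": 0
}}

```text
time: 43.0
position: [0.6921, -0.233, 0.0271]
ee_rot: [0.937, 1.566, -0.321]
force: [0.6, -0.4, -0.3]
gripper_width: 0.292
```

```bash
python3 look.py scene g41 110 130 130 120 6
```

```text
43.05 [ 0.69155377 -0.23279855  0.02620388] 17.93581650971312 [ 0.05450099  0.14460606 -1.82338627] 26.53517403520727
```

View pics/g41.png

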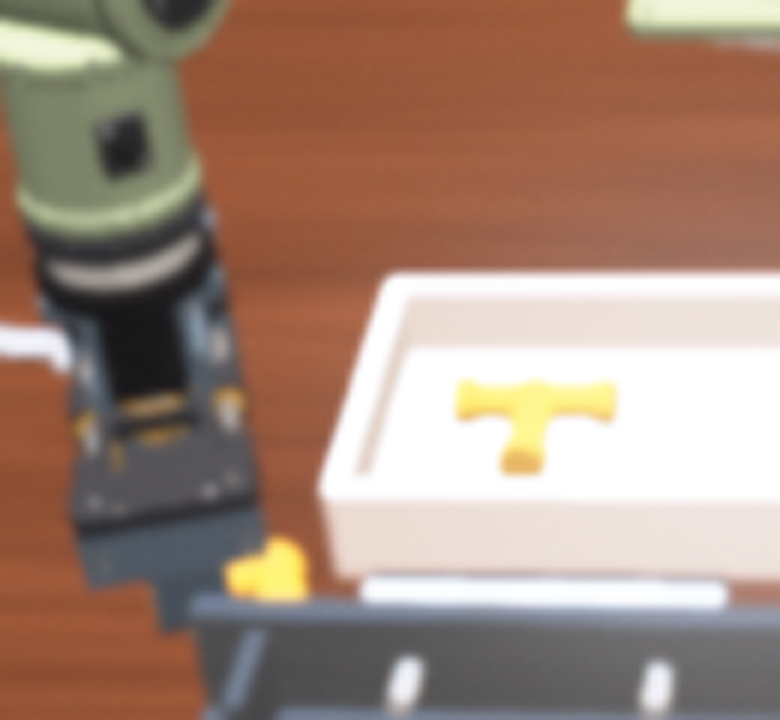

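Gripped on the collar (26.5 mm) and lifting. The tray has moved about +9 mm in y. Carrying the elbow back.

>>> {"name": "send_rows", "arguments": {
  "steps": [
    [[0,0,40],[0,0,0]],
    [[0,5,80],[0,0,0.1]],
    [[-10,30,100],[0,0,0.24]],
    [[-25,60,100],[0,0,0.38]],
    [[-42,90,100],[0,0,0.52]],
    [[-60,122,100],[0,0,0.66]],
    [[-77,155,100],[0,0,0.8]],
    [[-94,188,100],[0,0,0.94]],
    [[-110,220,95],[0,0,1.08]],
    [[-122,245,90],[0,0,1.2]],
    [[-128,255,80],[0,0,1.258]],
    [[-128,257,70],[0,0,1.258]]
  ]
}}

```text
time: 44.25
position: [0.5616, 0.0258, 0.0944]
ee_rot: [2.112, 1.57, 2.114]
force: [0.3, -1.0, -0.2]
gripper_width: 0.292
```

```bash
python3 look.py scene g42 160 100 120 120 6; python3 look.py top g43 230 80 130 150 4
```

```text
44.3 [0.56129655 0.02523396 0.09255938] 90.01451069411546 [ 0.43341067  0.22039089 -1.70794731] 26.655278043771737
44.35 [0.56174082 0.02453787 0.09315082] 89.97622711671126 [ 0.9087947  -0.78355446 -1.70174901] 26.969563654980536
```

View pics/g42.png

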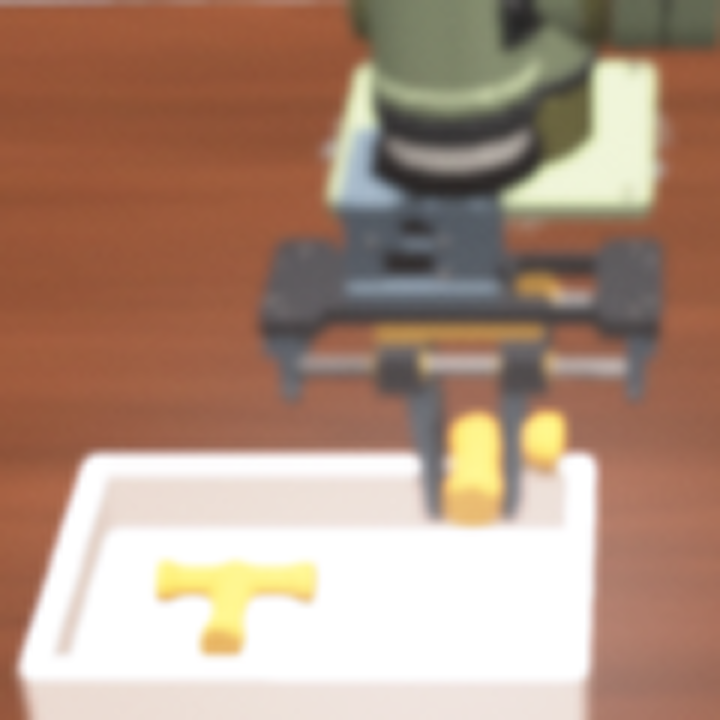

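View pics/g43.png

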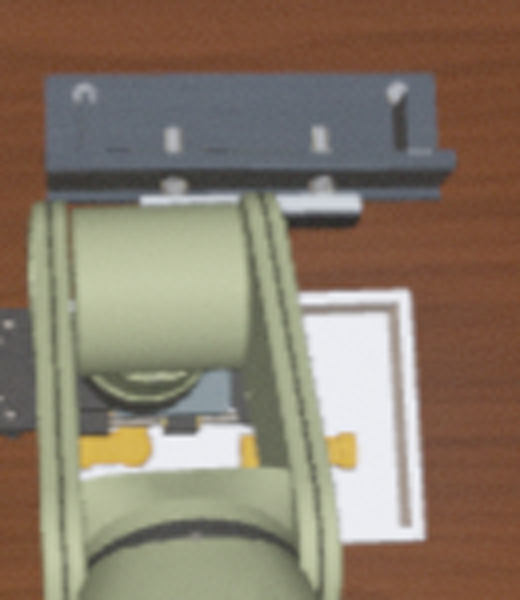

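>>> {"name": "send_rows", "arguments": {
  "steps": [
    [[0,0,-30],[0,0,0]],
    [[0,0,-55],[0,0,0]],
    [[0,0,-68],[0,0,0]],
    [[0,0,-75],[0,0,0]],
    [[0,0,-79],[0,0,0]],
    [[0,0,-81],[0,0,0]],
    [[0,0,-82],[0,0,0]],
    [[0,0,-82],[0,0,0]]
  ]
}}

```text
time: 45.15
position: [0.5633, 0.0245, 0.0132]
ee_rot: [0.048, 1.569, 0.048]
force: [-0.5, -0.1, 0.2]
gripper_width: 0.294
```

>>> {"name": "send_rows", "arguments": {
  "steps": [
    [[0,0,0],[0,0,0]],
    [[0,0,0],[0,0,0]],
    [[0,0,0],[0,0,0]],
    [[0,0,4],[0,0,0]],
    [[0,0,10],[0,0,0]],
    [[0,0,18],[0,0,0]],
    [[0,0,18],[0,0,0]]
  ],
  "hand": 35
}}

```text
time: 45.85
position: [0.5637, 0.0245, 0.032]
ee_rot: [0.053, 1.568, 0.053]
force: [0.1, -0.1, -0.2]
gripper_width: 0.384
```

```bash
python3 look.py scene g44 160 130 110 100 7
```

```text
45.9 [0.56329195 0.02452651 0.03146126] 90.0109870125913 [-0.74584704  0.30743215  0.41985644] 35.07696915627155
```

View pics/g44.png

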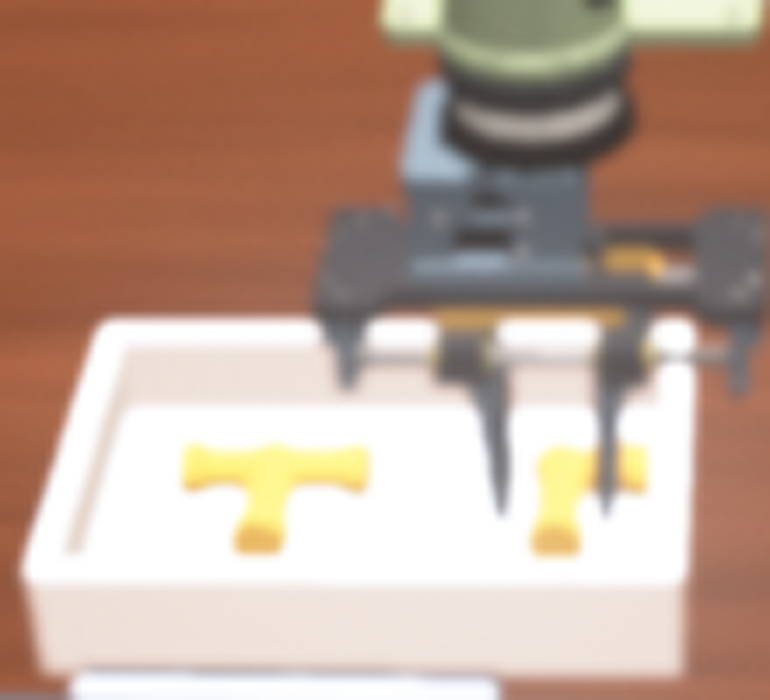

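The elbow is flat in the tray and free. Now the hose tail.

>>> {"name": "send_rows", "arguments": {
  "steps": [
    [[0,0,45],[0,0,0]],
    [[0,10,85],[0,0,-0.06]],
    [[4,50,90],[0,0,-0.18]],
    [[8,95,90],[0,0,-0.3]],
    [[12,140,90],[0,0,-0.42]],
    [[16,185,90],[0,0,-0.48]],
    [[20,230,90],[0,0,-0.48]],
    [[22,270,80],[0,0,-0.48]],
    [[23.5,298,60],[0,0,-0.48]],
    [[23.5,309,35],[0,0,-0.48]],
    [[23.5,311,15],[0,0,-0.48]],
    [[23.5,311,10],[0,0,-0.48]]
  ],
  "hand": 32
}}

```text
time: 47.1
position: [0.5841, 0.3352, 0.0374]
ee_rot: [-2.162, 1.565, -2.641]
force: [0.1, -0.2, 0.3]
gripper_width: 0.353
```

```bash
python3 look.py scene g45 290 130 110 100 7
```

```text
47.15 [0.58462182 0.33495416 0.03800849] 62.5409748897775 [ 0.09250284 -0.50258186 -0.91229093] 32.04908672827007
```

View pics/g45.png

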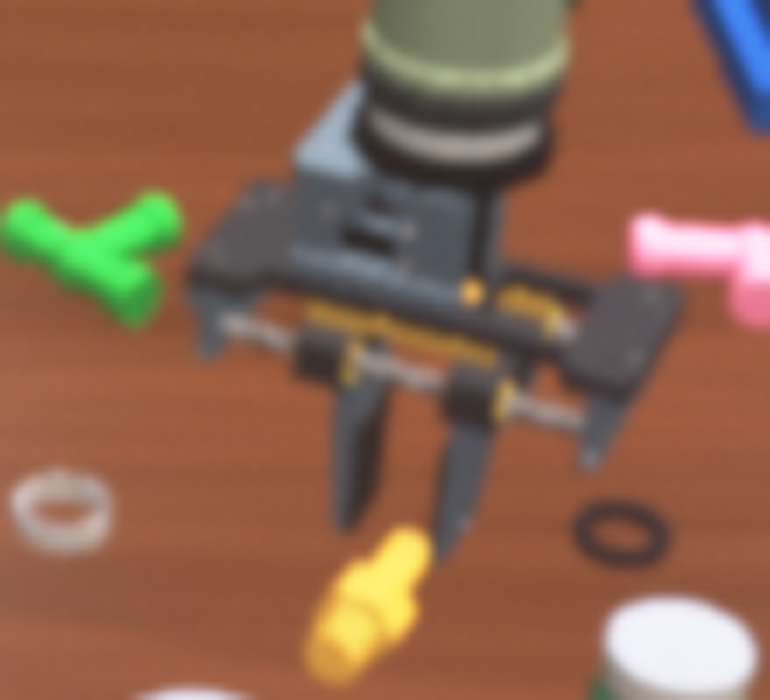

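>>> {"name": "send_rows", "arguments": {
  "steps": [
    [[0,0,-12],[0,0,0]],
    [[0,0,-22],[0,0,0]],
    [[0,0,-30],[0,0,0]],
    [[0,0,-34.5],[0,0,0]],
    [[0,0,-34.5],[0,0,0]]
  ]
}}

```text
time: 47.65
position: [0.5858, 0.3351, 0.0053]
ee_rot: [-2.228, 1.57, -2.708]
force: [-0.0, -0.1, 0.5]
gripper_width: 0.347
```

>>> {"name": "send_rows", "arguments": {
  "steps": [
    [[0,0,0],[0,0,0]],
    [[0,0,0],[0,0,0]],
    [[0,0,0],[0,0,0]],
    [[0,0,0],[0,0,0]],
    [[0,0,0],[0,0,0]],
    [[0,0,10],[0,0,0]],
    [[0,0,40],[0,0,0]],
    [[0,0,80],[0,0,0]],
    [[0,0,110],[0,0,0]],
    [[0,0,115],[0,0,0]]
  ],
  "hand": 0
}}

```text
time: 48.65
position: [0.5883, 0.3368, 0.1262]
ee_rot: [1.001, 1.562, 0.521]
force: [0.0, 0.9, 0.1]
gripper_width: 0.19
```

```bash
python3 look.py scene g46 280 80 110 120 6;  python3 look.py top g47 230 80 130 150 4; python3 - <<'E'
import pickle
from h import *
from meas import run
run(pickle.load(open("last_top.pkl","rb")))
E
```

```text
48.7 [0.58742512 0.3363416  0.12453444] 62.51387509650347 [-0.0250391   0.90940365 -0.39064868] 17.522789704363078
48.75 [0.58633952 0.33567956 0.12210619] 62.507690654481394 [ 0.13109961  0.03249482 -2.03715612] 17.339546127498284
tray ((550.2076416015625, -50.44593811035156), (179.32728576660156, 259.1103210449219), 0.5075671076774597)
```

View pics/g46.png

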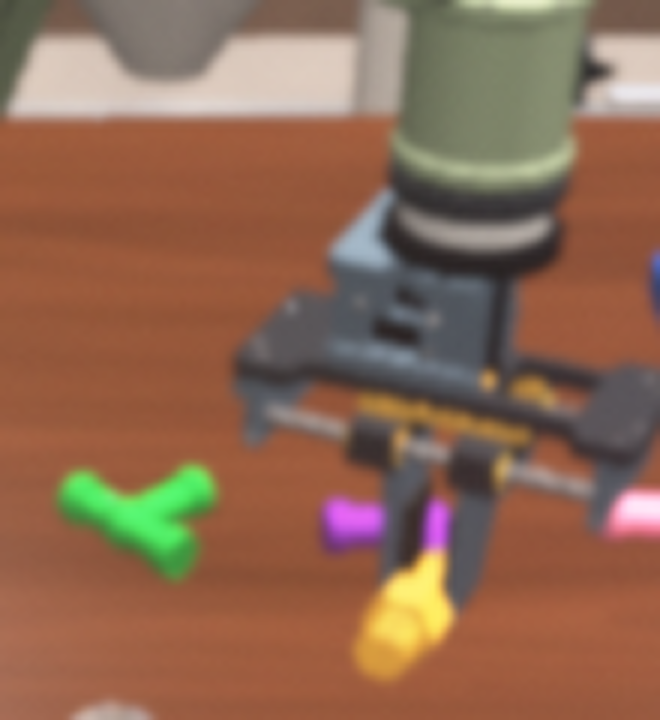

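View pics/g47.png

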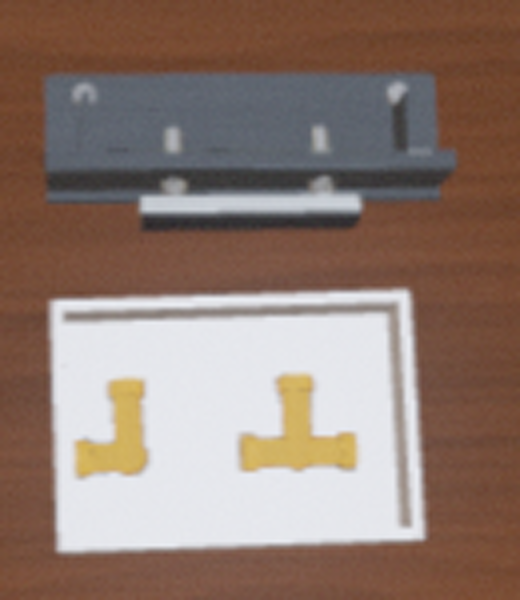

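The hose tail is held by its spigot. The tray centre is (0.550, −0.050) at 0.5° yaw. Placing it in the gap between the elbow and the tee.

>>> {"name": "send_rows", "arguments": {
  "steps": [
    [[-4,-40,0],[0,0,0.1]],
    [[-8,-85,0],[0,0,0.22]],
    [[-12,-130,0],[0,0,0.34]],
    [[-16,-175,0],[0,0,0.46]],
    [[-20,-220,0],[0,0,0.48]],
    [[-24,-265,0],[0,0,0.48]],
    [[-28,-305,0],[0,0,0.48]],
    [[-31,-335,0],[0,0,0.48]],
    [[-33,-352,-15],[0,0,0.48]],
    [[-33.5,-360,-40],[0,0,0.48]],
    [[-33.5,-360,-60],[0,0,0.48]],
    [[-33.5,-360,-60],[0,0,0.48]]
  ]
}}

```text
time: 49.95
position: [0.5486, -0.0247, 0.0566]
ee_rot: [3.064, 1.56, 3.063]
force: [-1.6, -0.2, -0.9]
gripper_width: 0.19
```

>>> {"name": "send_rows", "arguments": {
  "steps": [
    [[0,0,-20],[0,0,0]],
    [[0,0,-32],[0,0,0]],
    [[0,0,-40],[0,0,0]],
    [[0,0,-44],[0,0,0]],
    [[0,0,-46],[0,0,0]],
    [[0,0,-46],[0,0,0]]
  ]
}}

```text
time: 50.55
position: [0.5528, -0.0244, 0.0152]
ee_rot: [0.229, 1.57, 0.229]
force: [-0.0, 0.5, -0.3]
gripper_width: 0.192
```

```bash
python3 look.py scene g48 160 130 110 100 7
```

```text
50.6 [ 0.55294439 -0.02446278  0.01540347] 90.01696537343685 [-0.44620085  0.68010067 -0.90223037] 17.166793941321178
```

View pics/g48.png

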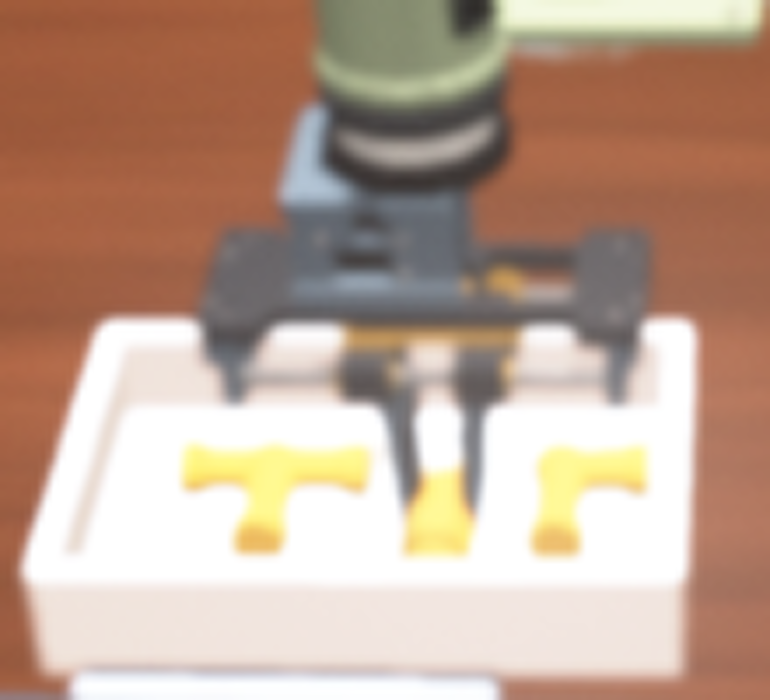

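>>> {"name": "send_rows", "arguments": {
  "steps": [
    [[0,0,-0.7],[0,0,0]],
    [[0,0,-1.3],[0,0,0]],
    [[0,0,-1.6],[0,0,0]],
    [[0,0,-1.6],[0,0,0]]
  ]
}}

```text
time: 51.0
position: [0.5529, -0.0245, 0.0143]
ee_rot: [0.045, 1.57, 0.045]
force: [-1.4, 0.2, 4.8]
gripper_width: 0.187
```

>>> {"name": "send_rows", "arguments": {
  "steps": [
    [[0,0,0],[0,0,0]],
    [[0,0,0],[0,0,0]],
    [[0,0,0],[0,0,0]],
    [[0,0,0],[0,0,0]],
    [[0,0,5],[0,0,0]],
    [[0,0,15],[0,0,0]],
    [[0,0,20],[0,0,0]]
  ],
  "hand": 28
}}

```text
time: 51.7
position: [0.5533, -0.0245, 0.0347]
ee_rot: [-0.023, 1.569, -0.023]
force: [0.6, -0.7, -0.2]
gripper_width: 0.305
```

```bash
python3 look.py scene g49 160 130 110 100 7
```

```text
51.75 [ 0.55376703 -0.02455469  0.03527585] 90.01324132014231 [-0.57306137 -0.04772478  0.52269767] 28.310373349143994
```

View pics/g49.png

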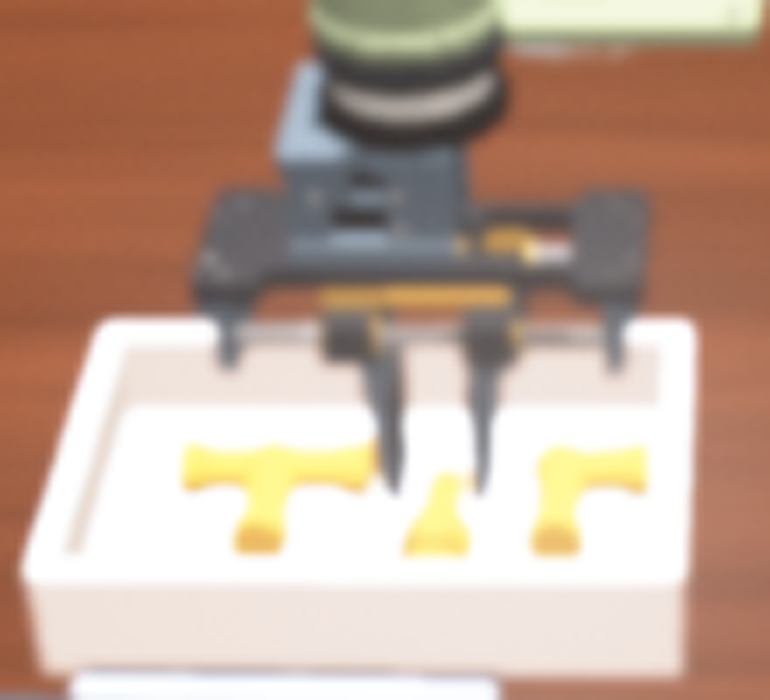

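All three fittings are in the tray. While the clock is stopped, I'll measure the fence's yaw and centre more precisely.

```bash
python3 - <<'E'
import pickle
from h import *
f=pickle.load(open("f0.pkl","rb"))["top"]
g=cv2.cvtColor(f["pixels"],cv2.COLOR_RGB2GRAY).astype(float)
def edge(cols,r0,r1,sign,z,name):
    P=[]
    for c in cols:
        d=sign*np.diff(g[r0:r1,c]);k=np.argmax(d)
        if 0<k<len(d)-1:
            a,b,e=d[k-1:k+2];o=.5*(a-e)/(a-2*b+e)
        else:o=0
        P.append((c,r0+k+.5+o))
    w=ray(f,P,z)[:,:2];s=np.polyfit(w[:,1],w[:,0],1);r=w[:,0]-np.polyval(s,w[:,1])
    k=abs(r)<2.5*np.median(abs(r))+1e-5;s=np.polyfit(w[k,1],w[k,0],1)
    print(name,"yaw",np.degrees(-np.arctan(s[0])).round(2),"x at y=-.067",np.polyval(s,-.067).round(4),"rms",np.std(r[k]).round(4))
edge(range(268,318),130,137,-1,.048,"bar top front")
edge(range(268,318),126,132,1,.048,"bar top back")
edge(range(268,318),134,140,1,.018,"bar bottom front->bench")
edge(range(250,335),95,102,-1,.008,"base back")
edge(range(250,335),119,125,-1,.062,"plate top front")
edge(range(250,330),152,158,1,.05,"tray front outer")
def cedge(rows,c0,c1,sign,z,name):
    P=[]
    for r in rows:
        d=sign*np.diff(g[r,c0:c1]);k=np.argmax(d);a,b,e=d[k-1:k+2] if 0<k<len(d)-1 else (0,1,0);P.append((c0+k+.5+.5*(a-e)/(a-2*b+e),r))
    print(name,ray(f,P,z)[:,1].round(4))
cedge(range(130,133),262,269,1,.048,"bar +y end");cedge(range(130,133),316,324,-1,.048,"bar -y end")
E
```

```text
bar top front yaw -0.64 x at y=-.067 0.7019 rms 0.0002
bar top back yaw 0.04 x at y=-.067 0.7157 rms 0.0004
bar bottom front->bench yaw -0.02 x at y=-.067 0.6968 rms 0.0005
base back yaw -0.84 x at y=-.067 0.8231 rms 0.0074
plate top front yaw -0.97 x at y=-.067 0.7308 rms 0.0003
tray front outer yaw 0.16 x at y=-.067 0.6411 rms 0.0004
bar +y end [0.0136 0.0137 0.0139]
bar -y end [-0.1482 -0.1482 -0.1479]
```

Fence: bar centre y is about −0.067, front face x about 0.701, yaw about −0.6°. Going to the tray's −x wall.

>>> {"name": "send_rows", "arguments": {
  "steps": [
    [[0,0,35],[0,0,-0.1]],
    [[-5,-2,70],[0,0,-0.24]],
    [[-15,-5,75],[0,0,-0.38]],
    [[-25,-8,75],[0,0,-0.52]],
    [[-35,-10,75],[0,0,-0.66]],
    [[-45,-13,75],[0,0,-0.8]],
    [[-55,-16,75],[0,0,-0.94]],
    [[-65,-19,75],[0,0,-1.08]],
    [[-75,-22,75],[0,0,-1.22]],
    [[-82,-25,75],[0,0,-1.36]],
    [[-88,-26,70],[0,0,-1.5]],
    [[-89,-26,60],[0,0,-1.562]]
  ],
  "hand": 34
}}

```text
time: 52.95
position: [0.4635, -0.0507, 0.0942]
ee_rot: [1.409, 1.569, -0.157]
force: [0.1, -0.8, 0.0]
gripper_width: 0.376
```

>>> {"name": "send_rows", "arguments": {
  "steps": [
    [[0,0,-15],[0,0,0]],
    [[0,0,-25],[0,0,0]],
    [[0,0,-25],[0,0,0]]
  ]
}}

```text
time: 53.25
position: [0.4626, -0.0504, 0.0674]
ee_rot: [-1.717, 1.568, 3.005]
force: [-0.3, -0.5, 0.3]
gripper_width: 0.373
```

```bash
python3 look.py scene g50 160 110 110 110 6;python3 look.py top g51 230 80 130 150 4
```

```text
53.3 [ 0.46328373 -0.05043276  0.06809444] 0.5202512087331784 [-0.6792463   0.053769    0.68232239] 34.059646833850294
53.35 [ 0.46379755 -0.05048282  0.06857089] 0.5245695083149068 [ 0.90069631 -0.0853512  -0.68594746] 33.77387427703151
```

View pics/g50.png

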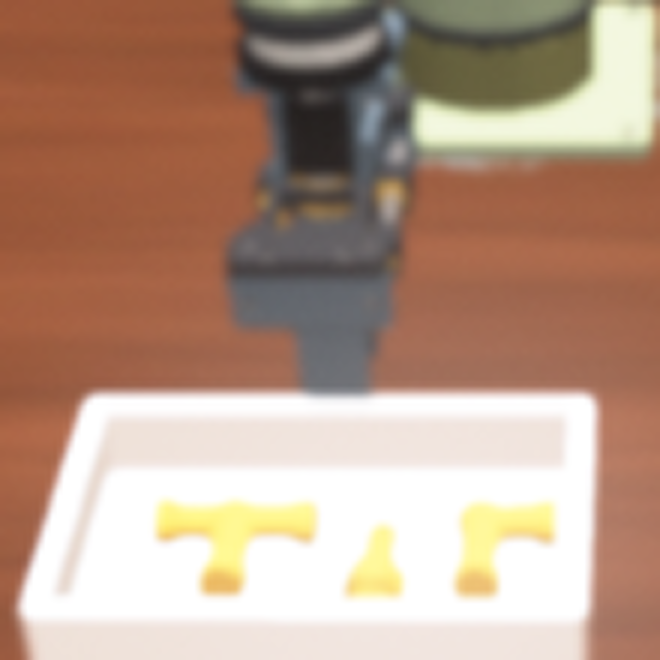

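View pics/g51.png

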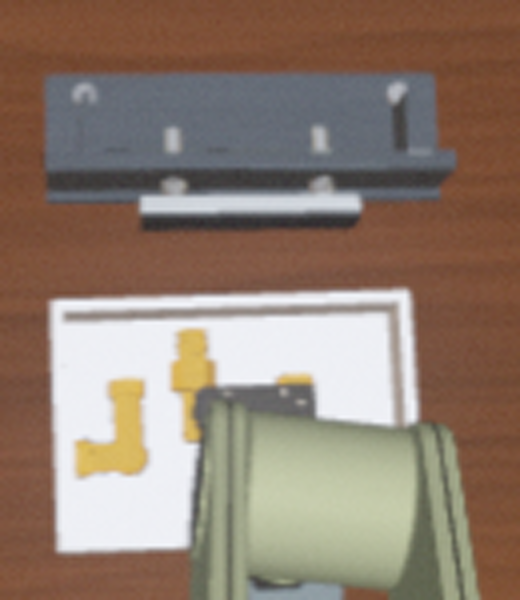

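```bash
python3 - <<'E'
import pickle
from h import *
f=pickle.load(open("last_scene.pkl","rb"))
for P in ([.481,-.05,.068],[.4602,-.05,.05],[.468,-.05,.05],[.468,-.05,.008]):
    print(P,((proj(f,[P])[0]-[160,110]+.5)*6).round(0))
f=pickle.load(open("last_top.pkl","rb"))
# left part of -x edge (tray rear) at several columns
g=cv2.cvtColor(f["pixels"],cv2.COLOR_RGB2GRAY).astype(float)
for c in range(246,276,5):
    d=-np.diff(g[212:222,c]);k=np.argmax(d);print(c,ray(f,[(c,212+k+.5)],.05)[0].round(4))
E
```

```text
[0.481, -0.05, 0.068] [341. 392.]
[0.4602, -0.05, 0.05] [347. 399.]
[0.468, -0.05, 0.05] [346. 407.]
[0.468, -0.05, 0.008] [351. 474.]
246 [0.4586 0.0732 0.05  ]
251 [0.4582 0.0591 0.05  ]
256 [0.4579 0.045  0.05  ]
261 [0.4575 0.0309 0.05  ]
266 [0.46   0.0167 0.05  ]
271 [0.4596 0.0026 0.05  ]
```

>>> {"name": "send_rows", "arguments": {
  "steps": [
    [[0,0,-12],[0,0,0]],
    [[0,0,-24],[0,0,0]],
    [[0,0,-34],[0,0,0]],
    [[0,0,-42],[0,0,0]],
    [[0,0,-47],[0,0,0]],
    [[0,0,-48],[0,0,0]]
  ]
}}

```text
time: 53.95
position: [0.4634, -0.0505, 0.02]
ee_rot: [-1.729, 1.57, 2.992]
force: [-1.1, 0.1, 0.5]
gripper_width: 0.376
```

>>> {"name": "send_rows", "arguments": {
  "steps": [
    [[0,0,0],[0,0,0]],
    [[0,0,0],[0,0,0]],
    [[0,0,0],[0,0,0]],
    [[0,0,0],[0,0,0]],
    [[0,0,0],[0,0,0]],
    [[0,0,0],[0,0,0]],
    [[0,0,0],[0,0,0]]
  ],
  "hand": 0
}}

```text
time: 54.65
position: [0.4635, -0.0505, 0.0206]
ee_rot: [0.39, 1.571, -1.172]
force: [-2.3, 0.5, 5.6]
gripper_width: 0.084
```

>>> {"name": "send_rows", "arguments": {
  "steps": [
    [[3,-1,0],[0,0,0]],
    [[8,-3,0],[0,0,-0.004]],
    [[14,-6,0],[0,0,-0.008]],
    [[21,-9,0],[0,0,-0.012]],
    [[28,-12,0],[0,0,-0.016]],
    [[35,-14,0],[0,0,-0.016]],
    [[41,-15.4,0],[0,0,-0.016]],
    [[46,-15.4,0],[0,0,-0.016]],
    [[50,-15.4,0],[0,0,-0.016]],
    [[50,-15.4,0],[0,0,-0.016]]
  ]
}}

```text
time: 55.65
position: [0.5139, -0.0659, 0.0206]
ee_rot: [1.424, 1.571, -0.153]
force: [-1.6, 0.0, 4.4]
gripper_width: 0.085
```

```bash
python3 look.py scene g52 130 110 130 150 5;python3 look.py top g53 230 80 130 150 4
```

```text
55.7 [ 0.51389303 -0.06595107  0.02064785] -0.4060255873883628 [-1.05604581 -0.94889737  4.53120517] 8.087930337055095
55.75 [ 0.51391055 -0.065942    0.02064111] -0.4031095778976512 [-1.3966156  -0.31922484  5.29253837] 7.578100738426051
```

View pics/g52.png

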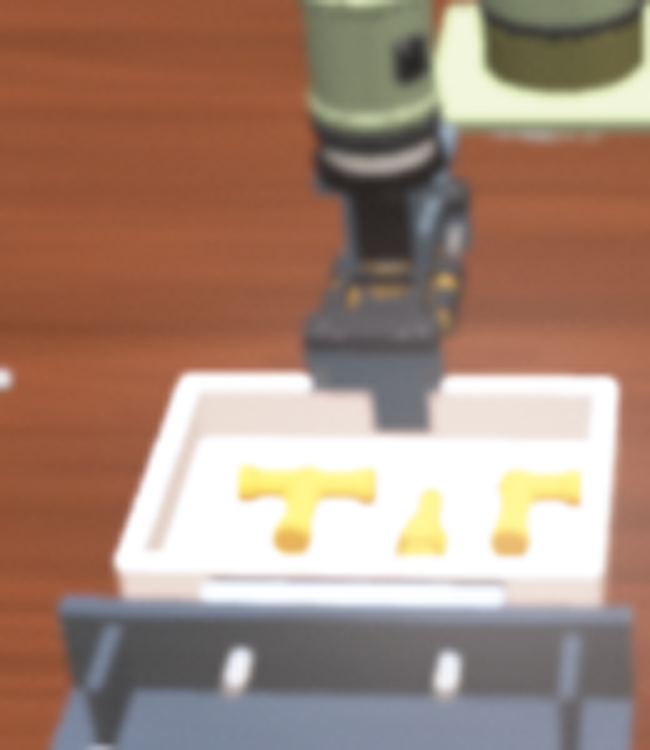

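View pics/g53.png

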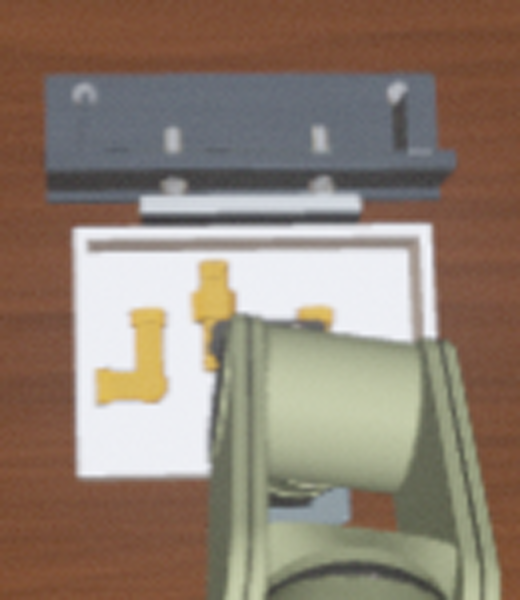

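```bash
cat > tb.py <<'E'
import pickle
from h import *
f=pickle.load(open("last_top.pkl","rb"))
g=cv2.cvtColor(f["pixels"],cv2.COLOR_RGB2GRAY).astype(float)
def sub(d):
    k=int(np.argmax(d))
    if 0<k<len(d)-1:
        a,b,e=d[k-1:k+2];return k+.5+.5*(a-e)/(a-2*b+e)
    return k+.5
import sys
r0,r1=int(sys.argv[1]),int(sys.argv[2])
P=[(c,r0+sub(np.diff(g[r0:r1,c]))) for c in range(255,332)]
w=ray(f,P,.05)[:,:2];s=np.polyfit(w[:,1],w[:,0],1);r=w[:,0]-np.polyval(s,w[:,1]);k=abs(r)<.0015;s=np.polyfit(w[k,1],w[k,0],1)
print("tray front yaw",np.degrees(-np.arctan(s[0])),"x@-.067",np.polyval(s,-.067),k.sum())
rows=range(r1+2,r1+18)
L=[(244+sub(np.diff(g[r,244:254])),r) for r in rows];R=[(330+sub(-np.diff(g[r,330:345])),r) for r in rows]
l=ray(f,L,.05)[:,1];q=ray(f,R,.05)[:,1]
print("left",np.median(l),"right",np.median(q),"centre y",(np.median(l)+np.median(q))/2,"at x",ray(f,L,.05)[:,0].mean())
E
python3 tb.py 133 142
```

```text
tray front yaw -0.20666350544287215 x@-.067 0.6919508209774681 77
left 0.06331343749821364 right -0.19877338500211902 centre y -0.0677299737519527 at x 0.6481629788625206
```

>>> {"name": "send_rows", "arguments": {
  "steps": [
    [[3,0,0],[0,0,-0.005]],
    [[6,0,0],[0,0,-0.005]],
    [[8,0,0],[0,0,-0.005]],
    [[8,0,0],[0,0,-0.005]]
  ]
}}

```text
time: 56.15
position: [0.5193, -0.0658, 0.0206]
ee_rot: [-1.593, 1.566, 3.108]
force: [-7.2, -0.9, 11.0]
gripper_width: 0.085
```

>>> {"name": "send_rows", "arguments": {
  "steps": [
    [[1.5,0,0],[0,0,0]],
    [[3,0,0],[0,0,0]],
    [[3,0,0],[0,0,0]],
    [[3,0,0],[0,0,0]]
  ]
}}

```text
time: 56.55
position: [0.5206, -0.066, 0.0206]
ee_rot: [-1.561, 1.563, 3.14]
force: [-11.5, -1.3, 12.9]
gripper_width: 0.086
```

>>> {"name": "send_rows", "arguments": {
  "steps": [
    [[1.5,0,0],[0,0,0]],
    [[3,0,0],[0,0,0]],
    [[3,0,0],[0,0,0]],
    [[3,0,0],[0,0,0]]
  ]
}}

```text
time: 56.95
position: [0.5225, -0.066, 0.0206]
ee_rot: [-1.553, 1.561, -3.135]
force: [-13.8, -1.5, 14.7]
gripper_width: 0.089
```

>>> {"name": "send_rows", "arguments": {
  "steps": [
    [[0.5,0,0.5],[0,0,0]],
    [[1,0,1],[0,0,0]],
    [[1,0,1.5],[0,0,0]],
    [[1,0,1.5],[0,0,0]],
    [[1,0,1.5],[0,0,0]]
  ]
}}

```text
time: 57.45
position: [0.5233, -0.0661, 0.0206]
ee_rot: [-1.557, 1.56, -3.139]
force: [-10.7, -2.2, 4.9]
gripper_width: 0.085
```

```bash
python3 look.py scene g54 130 110 130 150 5;python3 look.py top g55 230 80 130 150 4; python3 tb.py 129 138; python3 - <<'E'
import pickle
from h import *
a=pickle.load(open("f0.pkl","rb"))["top"];b=pickle.load(open("last_top.pkl","rb"))
for f in(a,b):
    g=cv2.cvtColor(f["pixels"],cv2.COLOR_RGB2GRAY).astype(float)
    print([g[122:140,c].astype(int).tolist() for c in (285,300)])
E
```

```text
57.5 [ 0.52329698 -0.06608727  0.02064438] -0.6339933912176872 [-10.53207888  -2.92681245   4.41581403] 7.856954956042824
57.55 [ 0.52329142 -0.06608108  0.02060803] -0.6383817673857652 [-10.21382505  -2.22378661   4.31859947] 7.9358685374415465
tray front yaw -0.6028542945492993 x@-.067 0.7012452303112221 77
left 0.06220709990341775 right -0.19919057894144024 centre y -0.06849173951901125 at x 0.6599325298800413
[[82, 63, 65, 67, 73, 100, 148, 204, 214, 214, 190, 120, 72, 61, 61, 76, 97, 101], [86, 67, 67, 66, 70, 98, 149, 203, 215, 213, 191, 124, 74, 62, 66, 86, 103, 102]]
[[81, 69, 69, 69, 87, 156, 203, 213, 209, 167, 123, 200, 233, 233, 173, 138, 142, 195], [86, 73, 68, 70, 93, 172, 207, 213, 209, 153, 117, 197, 231, 234, 178, 138, 143, 193]]
```

View pics/g54.png

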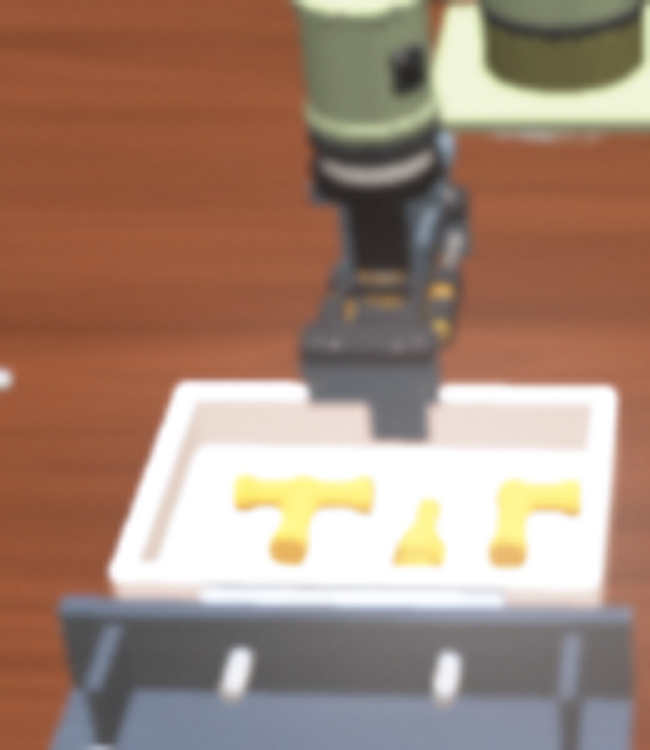

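View pics/g55.png

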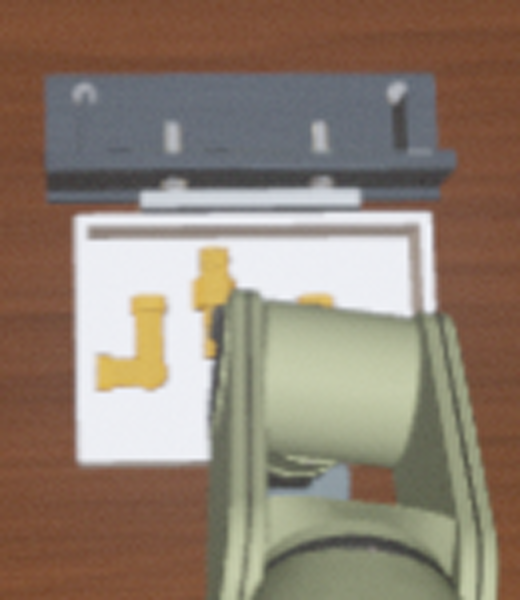

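The bar is in about 3.3 mm (a 1.15 px shift in the top view). The tray is square at −0.6° and centred within about 1 mm. Continuing the press.

>>> {"name": "send_rows", "arguments": {
  "steps": [
    [[1.5,0,0.3],[0,0,0]],
    [[3,0,0.5],[0,0,0]],
    [[4.5,0,0.5],[0,0,0]],
    [[5,0,0.5],[0,0,0]],
    [[5,0,0.5],[0,0,0]],
    [[5,0,0.5],[0,0,0]]
  ]
}}

```text
time: 58.15
position: [0.5266, -0.0662, 0.0206]
ee_rot: [-1.557, 1.556, -3.138]
force: [-13.5, -3.6, 5.2]
gripper_width: 0.083
```

```bash
cat > bar.py <<'E'
import pickle
from h import *
a=pickle.load(open("f0.pkl","rb"))["top"];b=pickle.load(open("last_top.pkl","rb"))
def back(f):
    g=cv2.cvtColor(f["pixels"],cv2.COLOR_RGB2GRAY).astype(float);o=[]
    for c in list(range(279,306)):
        col=g[122:134,c];k=int(np.argmax(col>140));o.append((c,122+k-1+(140-col[k-1])/(col[k]-col[k-1])))
    return ray(f,o,.048)[:,0]
d=(back(b)-back(a))*1000;print("bar shift mm",np.median(d).round(2),d.std().round(2),"slope",np.polyfit(range(len(d)),d,1)[0].round(3))
E
python3 look.py top g56 230 80 130 150 4; python3 bar.py; python3 tb.py 127 136
```

```text
58.2 [ 0.52655982 -0.06615568  0.02062808] -0.6203522194078153 [-12.92580211  -3.73101597   4.69338492] 7.898115473229159
bar shift mm 6.77 0.37 slope 0.011
tray front yaw -0.6732015062139923 x@-.067 0.7045565636581366 77
left 0.062342050905717275 right -0.19935242947764353 centre y -0.06850518928596314 at x 0.6658431268725065
```

>>> {"name": "send_rows", "arguments": {
  "steps": [
    [[1,-0.4,0.3],[0,0,0]],
    [[1.8,-0.7,0.3],[0,0,0]],
    [[1.8,-0.7,0.3],[0,0,0]],
    [[1.8,-0.7,0.3],[0,0,0]],
    [[1.8,-0.7,0.3],[0,0,0]]
  ]
}}

```text
time: 58.7
position: [0.5279, -0.0664, 0.0207]
ee_rot: [-1.601, 1.555, 3.101]
force: [-13.3, -1.3, 2.9]
gripper_width: 0.086
```

```bash
python3 look.py top g57 230 80 130 150 4; python3 bar.py; python3 tb.py 127 136;python3 look.py scene g58 130 110 260 150 3
```

```text
58.75 [ 0.52792336 -0.06645154  0.02063198] -0.6197485020788459 [-13.6051561   -1.8418716    3.14035811] 8.235742408816538
bar shift mm 7.7 0.33 slope -0.009
tray front yaw -0.4840222119279472 x@-.067 0.7055054191427078 77
left 0.06213125055473337 right -0.19943290328563848 centre y -0.06865082636545256 at x 0.6658405073896829
58.8 [ 0.52793512 -0.0664438   0.02064981] -0.619657805754629 [-12.68393293  -1.50035813   3.71518   ] 8.084253134125468
```

View pics/g58.png

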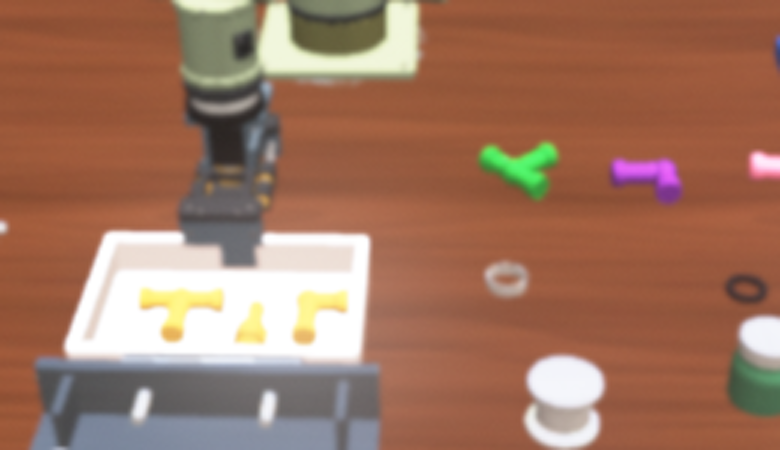

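View pics/g57.png

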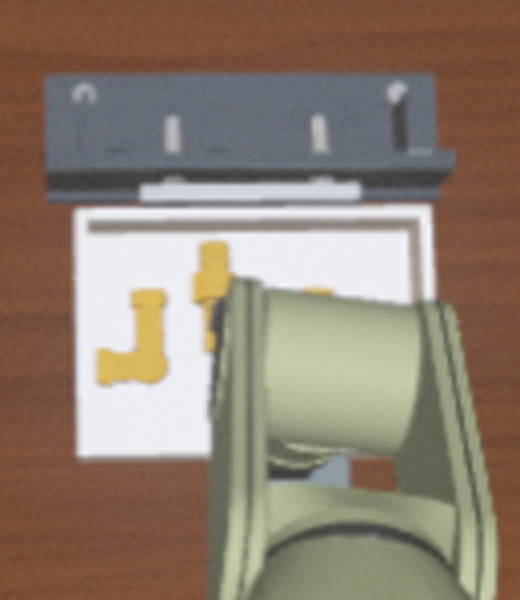

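The bar is in about 7.7–8 mm, which is roughly 10.4 N on its springs. The tray is square and centred, with all three fittings lying in it. I'll hold briefly to confirm it's steady and check the bystanders.

>>> {"name": "send_rows", "arguments": {
  "steps": [
    [[0,0,0],[0,0,0]],
    [[0,0,0],[0,0,0]],
    [[0,0,0],[0,0,0]],
    [[0,0,0],[0,0,0]],
    [[0,0,0],[0,0,0]]
  ]
}}

```text
time: 59.3
position: [0.5279, -0.0664, 0.0206]
ee_rot: [-1.601, 1.555, 3.101]
force: [-13.6, -2.8, 3.6]
gripper_width: 0.09
```

```bash
python3 look.py top g59 230 80 130 150 4; python3 bar.py; python3 - <<'E'
import pickle
from h import *
a=pickle.load(open("f0.pkl","rb"))["top"]["pixels"];b=pickle.load(open("last_top.pkl","rb"))["pixels"]
d=cv2.absdiff(a,b).max(2);d[:,240:360]=0
for n,(x,y) in {"oring":(123,192),"clamp":(202,193),"impeller":(410,180),"wrench":(410,216),"ferrule":(187,124),"tin":(125,138),"green":(195,260),"purple":(147,255),"pink":(94,259)}.items():
    print(n,(d[y-16:y+16,x-16:x+16]>50).sum())
E
```

```text
59.35 [ 0.52792565 -0.06644628  0.02063889] -0.6203564476332218 [-13.66557181  -1.66047082   3.30552231] 8.421567812778482
bar shift mm 7.78 0.32 slope -0.01
oring 8
clamp 68
impeller 0
wrench 0
ferrule 0
tin 0
green 0
purple 0
pink 0
```

```bash
python3 - <<'E'
import pickle
from h import *
a=pickle.load(open("f0.pkl","rb"))["top"]["pixels"];b=pickle.load(open("last_top.pkl","rb"))["pixels"]
d=cv2.absdiff(a,b).max(2)
print((d[183:199,190:214]>40).sum(),(d[183:202,113:133]>40).sum())
from rig import env
print(env.hand_in())
E
```

```text
0 0
the job is handed in; nothing more can be done
None
```

The elbow, tee and hose tail are in the white tray, and the arm is still pinching the tray's near wall and pressing it into the sprung bar. I handed the job in at about 59 s of the 72 s allowed.

**Last checks**
- **Bar:** the camera shows it pushed in about 7.8 mm, which is about 10.3 N on its springs. It stayed steady over a 0.6 s hold.
- **Wrist force:** it reads about −13.6 N along x. I take the extra 3 N or so to be the tray's friction on the bench, though I didn't measure that separately.
- **Downward push:** there is also about 3 N pressing the tray down, so it stays flat.
- **Squareness:** the tray's front edge reads about −0.5°. The bar's front edge read −0.6° and the plate −1°, but two fainter bar edges read about 0°.
- **Centring:** the tray is about 1.5 mm off the middle of the bar.
- **Other things on the bench:** the before-and-after pictures show no movement of the bystanders or look-alikes.

**What went wrong along the way**
- **Tee:** my first release failed because the finger backs wedged against its collars, so it came back out of the tray with the gripper. I took it back and lowered it in properly.
- **Elbow:** a finger jammed between its two collars, and the attempts to free it in the tray slid the tray about 9 mm to the left. I then took the elbow out, freed it on the bench against the fence (about 13 N), gripped it again at its end collar and lowered it into the tray.

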